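Stack the drain tray on spacers and crank it one division

TASK

Draw the spare spacer stick out of its rack by its free end, lay it down on the counter, let go, then take it again by its middle and lay it in the empty seat across the tilt tray. Set the drain grid squarely on the two sticks, clear of the clamps below, then turn the worm crank clockwise, about three turns, until the tray has tipped one 15 degree division from level towards the steel flap. Leave the other things on the counter where they are, and let go of everything.

Things in the scene. Friction and masses are not known exactly. Their poses are not given: they have to be found in the camera images.
- stick_mid (a point): Centre of the loose white straight spacer stick: 150 long (its own x), 14 wide (y), 24 tall (z), 60 g. At the start it lies on the counter, upright on its 14 mm face, inside the grey rack with its last 55 mm sticking out of the mouth towards the robot.
- rack_mouth (a point): Fixed grey plastic stick rack, a tunnel 42 wide, 38 tall, 106 long, straight on the counter (no floor). This point is the centre of its open mouth, 12 mm above the counter; the rack's own +x points inwards, so the stick is drawn out along -x (95 mm of it is inside). The tunnel is 26 wide and 32 high inside.
- tray_mid (a point): Middle of the floor (top face) of the steel tilt tray, 6 mm above its tilt axis; the tilt axis lies along this point's x. Floor 140 (x) by 172 (y); end walls at y = -83 and +83 mm, 4 thick, standing 30 above the floor. A fixed white stick, 14 x 150 x 24, the twin of the loose one, already lies along y at x = -50 mm. Two pink clamps (14 tall) are fixed along the middle. 
- seat (a point): Middle of the empty stick seat on the tray's floor (top face), 50 mm from tray_mid along +x, farther from the crank. The stick goes here along this point's y, between the end walls (6 mm to spare at each end), between two pairs of 14 mm tall steel cheeks near its ends (y = -66 and +66, 22 mm apart in x). The stick's centre then lies 12 mm above this point.
- grid_grip (a point): Centre of the upright fin handle of the steel drain grid. The fin is 64 long (x), 16 wide (y), 28 tall, in the middle of a 140 x 140 grid, 4 thick; the grid's underside is 18 mm below this point. 0.3 kg; lies flat on the counter. Resting on both sticks it has this point 42 mm above tray_mid (along the tray's z).
- crank_axis (a point): Fixed point on the vertical axis of the worm crank, at the height of the crank pin's grip point, 125 mm from the tray's middle along the tray's -x. The crank is an aluminium disc 84 across on a grey gearbox; its top face lies 22 mm below this point.
- crank_pin (a point): Grip point of the upright black crank pin, 14 in diameter, 44 tall, 30 mm from the crank axis; its foot is 20 mm below and its top 24 mm above this point. It spins freely on its own axis, so it can be held (firmly, or it slips out of the pads) while it goes round; clear space above it.
- crank (a joint): Crank angle (rad), grows clockwise seen from above. 72 turns of the crank make one turn of the tray: one turn tips it 5 degrees, 3 turns one division of 15 degrees. Takes about 1 to 2 N at the pin; self-locking, stays where left. Starts within half a turn of zero.
- tray (a joint): Tilt of the tray (rad) about its x axis, 0 = level; grows (crank clockwise) as its -y side, beside the steel flap of the drop slot, goes down. Always crank angle / 72. The first division is at 0.262 (15 degrees): the dark pointer that hangs from the tray's far end then points at the next tick of the white scale, where ticks are 15 degrees apart and the middle one is level.
- clamp: loose pink plastic tubing clamp, 58 x 20 x 14, lying on the counter; bystander, origin under its centre
- forceps: chrome Allis forceps, about 185 long, 6 thick, lying flat; bystander, origin at its underside
- mortar: squat white porcelain mortar, 100 across the rim, 55 tall; bystander, origin under its centre
- sleeve_a: clear polycarbonate luer adapter sleeve, a standing tube 26 across and 40 tall; bystander, origin under its centre
- sleeve_b: a second sleeve, the same as the other; bystander, origin under its centre
There are look-alikes about, which are no part of the job. Of the things that look like the part that bears rack_mouth, the smallest one is meant.

How it is judged:
By the outcome, as a careful person would: the job done as asked, in the order asked, and still so for the second after the job is handed in, with the robot touching nothing.
It also fails if it takes over 72 s, if anything falls off the work surface, if the arm or the gripper's body presses on something with over 40 N, if the wrist force passes 120 N, or if a joint passes its speed limit or range.

ROBOT

A 7-joint arm with a two-finger parallel gripper is mounted at the origin on the work surface. World frame = base frame: x ahead of the robot, y to its left, z up, the work surface at z = 0. Lengths are in m, angles in rad, forces in N, time in s.
With the tool pointing down it reaches from about 0.4 to 0.875 m from the base axis. Payload 6.5 kg.
Tool frame: the origin (TCP) lies midway between the tips of the shut fingers; the grasp point (between the pads) lies 19 mm behind it; z points along the fingers, x is the direction in which the jaws open and shut, and the axes are right-handed (so a half turn about z gives the same grasp; the last joint's range is limited). The gripper opens to 85 mm and grips with 20 to 120 N. Pads are 22 mm wide; open, the fingers measure 114 mm over their backs; the gripper's body (76 mm by 85 mm) begins 54 mm behind the grasp point. The pads swing forward as they close: fully open they stand 13 mm farther back than shut.
Start: joints at [-1.188, 0.536, -0.004, 1.538, 0.003, 1.067, -0.071], TCP at [0.282, 0.586, 0.231] pointing down, gripper open.
Joint ranges: [-2.7, 2.7], [-0.37, 2.16], [-1.27, 1.26], [0.24, 2.4], [-1.31, 4.45], [0.19, 1.91], [-2.76, 2.76]. Speed limits (rad/s): [2.39, 2.39, 3.14, 3.14, 3.14, 3.14, 3.14].

INTERFACE

Orientations are given as a 3x3 rotation matrix whose columns are the frame's x, y, z axes.
In Python, from bench import arm, eyes, workorder gives the robot as it stands.
- The arm moves only by the tool servo_tool, never from a script. Its argument "moves" is a list of rows, each an object with "offset": the shift along the world's x, y, z in m, a list of three; "twist": the turn about the world's z in degrees. In form: [{"offset": [tx, ty, tz], "twist": twist}, ...]. A call has 1 to 10 rows; each row shifts and turns the commanded pose from where the row before left it; what a row does not reach is not made up. A row lasts 1/10 s, in which the tool goes at most 50 mm and 8.59 degrees, less where a joint would pass 70% of its speed; a pose out of reach is approached as far as the arm can. A call is refused whole if a number of a shift passes 0.05 or a number of a turn 8.59, either way. A call with a gripper value outside its range is refused whole. "claw" is the closure in counts, from 0 (fully open) to 255 (shut), set as the call begins (left out, the last holds). The fingers move at their own pace and stop on an object; "grip_force" is the grip in N (left out, the last holds). Time passes only in rows, so rows that do not move let the fingers close. It gives the time, the measured TCP pose, the force and the opening at its end, in the units of the state.
- arm.get_obs(): the state, without advancing time (a new reading comes with each control period).
- eyes.grab_frame(name): name is "scene" or "top" or "wrist"; returns the picture (400x640x3 uint8, blue, green, red); there is no depth.
- eyes.get_calibration(name): a dict with "camera_matrix" (3x3 intrinsics, pixels), "rvec" (rotation vector, rad) and "tvec" (3), from world to camera coordinates, as OpenCV has them. Camera axes: x right, y down, z forward; pixel columns grow to the right and rows downward; lengths in m; the calibration is good to about 2 mm. A picture is of the moment at which its call begins: read the wrist's pose just before it. get_calibration takes no time and is no camera call; for the wrist camera it gives the pose at the moment of the call.
- workorder.close_job(): hands the job in, once; it reports no verdict.
The state is a dict: "time": time; "qpos": joint angles; "joint_vel": joint speeds; "joint_efforts": joint torques, N m; "tcp_pos": TCP position; "tool_rot": TCP orientation; "contact_force": force on the tool from outside, world axes, zero at the start; "torque": the same for the moment, N m; "opening": finger opening in m.
Only numpy, scipy, OpenCV 4.12 (cv2) and the standard library are available. Lean on these libraries where they do the work, as an engineer would, in place of code of your own. Each camera call takes 0.05 s, during which the arm holds its last target. There are 200 camera calls.

## Working session

There is one attempt and no reset: what is moved stays moved. The work goes in short steps, Python scripts to look and compute and a tool call to move; the robot and the scene stay as the last step left them, time stands still between calls to the robot, and variables do not carry over. Pictures are saved under pics/ and viewed, about 8 in all and at most 12, crops included, and the job is handed in when it is done.

Besides the shell and the picture viewer there is one more tool, called after "Emit:" in YAML: its name, and indented under it one key for each argument. servo_tool: Moves the arm, as the interface text tells. Its arguments: {"type":"object","properties":{"moves":{"type":"array"},"claw":{"type":"number"},"grip_force":{"type":"number"}},"required":["moves"]}

```bash
mkdir -p pics; ls
cat > h.py <<'E'
import numpy as np, cv2
from bench import arm, eyes, workorder
def cal(n):
    c=eyes.get_calibration(n); K=np.array(c["camera_matrix"],float); R=cv2.Rodrigues(np.array(c["rvec"],float))[0]; t=np.array(c["tvec"],float).ravel(); return K,R,t
def back(n,px,z,c=None):
    "pixels -> world points at height z"
    K,R,t=c or cal(n); o=-R.T@t; out=[]
    for u,v in px:
        d=R.T@np.linalg.inv(K)@[u,v,1]; out.append(o+d*(z-o[2])/d[2])
    return np.array(out)
def proj(n,P,c=None):
    K,R,t=c or cal(n); return cv2.projectPoints(np.array(P,float).reshape(-1,1,3),cv2.Rodrigues(R)[0],t,K,None)[0].reshape(-1,2)
E
python3 - <<'E'
from h import *
np.set_printoptions(precision=4,suppress=True)
for n in("top","scene"):
    im=eyes.grab_frame(n); cv2.imwrite(f"pics/{n}0.png",im)
    K,R,t=cal(n); print(n,K.tolist(),-R.T@t, R[2])
o=arm.get_obs(); print({k:np.round(v,3).tolist() for k,v in o.items()})
E
```

```text
pics
top [[375.91500836647845, 0.0, 313.90070684442475], [0.0, 375.91500836647845, 203.24604603059112], [0.0, 0.0, 1.0]] [ 0.4952 -0.063   1.1366] [ 0.1344 -0.0043 -0.9909]
scene [[432.8792940661535, 0.0, 317.8215228716659], [0.0, 432.8792940661535, 197.94666489882786], [0.0, 0.0, 1.0]] [1.1687 0.6695 0.7605] [-0.4993 -0.6535 -0.5689]
{'time': 0.1, 'qpos': [-1.188, 0.537, -0.004, 1.539, 0.003, 1.067, -0.071], 'joint_vel': [0.001, 0.0, 0.0, -0.001, 0.001, 0.0, 0.001], 'joint_efforts': [0.002, -58.456, 1.052, -25.977, 0.013, 0.005, -0.0], 'tcp_pos': [0.282, 0.585, 0.23], 'tool_rot': [[0.434, 0.901, -0.001], [0.901, -0.434, -0.001], [-0.002, 0.0, -1.0]], 'contact_force': [0.231, 0.342, -0.664], 'torque': [-0.025, 0.022, 0.002], 'opening': 0.085}
```

View pics/top0.png

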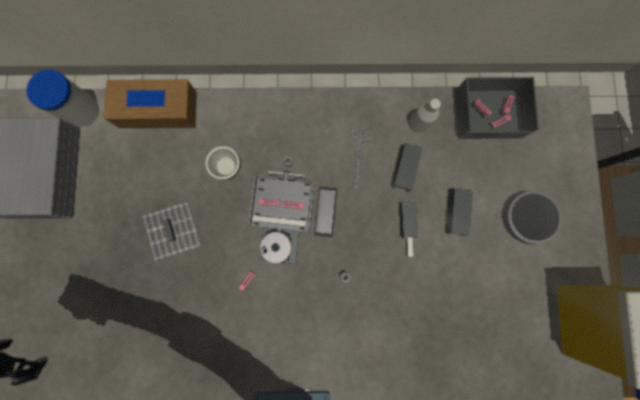

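View pics/scene0.png

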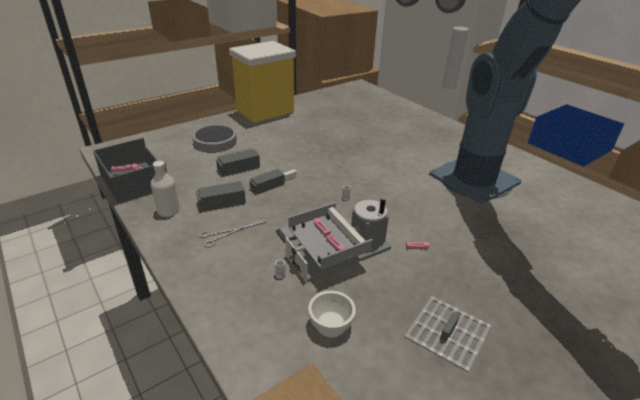

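The top view shows +x up and +y left. The smallest rack, with the stick, is at (409,225), the tray at (282,203), the crank at (276,247), the grid at (171,231), the flap at (326,212) on the tray's world −y side. I'll enlarge those regions.

Run:
```python
from h import *
im=cv2.imread("pics/top0.png"); M=np.zeros((600,800,3),np.uint8)
def put(x0,y0,x1,y1,s,X,Y):
    c=cv2.resize(im[y0:y1,x0:x1],None,fx=s,fy=s,interpolation=cv2.INTER_CUBIC); c=cv2.convertScaleAbs(c,alpha=1.4)
    for k in range(0,x1-x0,10): cv2.line(c,(k*s,0),(k*s,6 if k%50 else 12),(0,255,255),1)
    for k in range(0,y1-y0,10): cv2.line(c,(0,k*s),(6,k*s),(0,255,255),1)
    M[Y:Y+c.shape[0],X:X+c.shape[1]]=c
put(240,160,340,270,5,0,0); put(390,190,430,265,4,510,0); put(140,200,205,262,4,510,310)
cv2.imwrite("pics/m1.png",M)
```

```text
(no output)
```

View pics/m1.png

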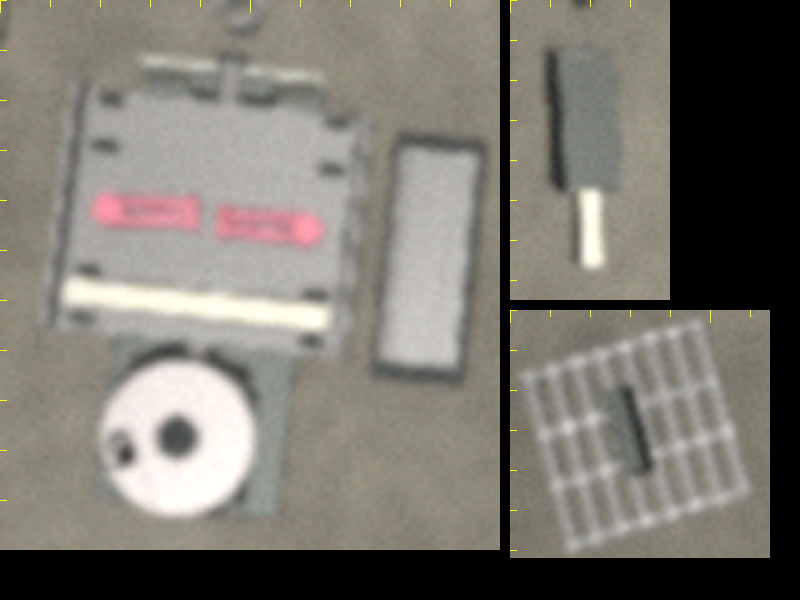

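Crop shows: fixed stick ends at about (62,292)/(330,318), crank centre (178,437), pin (122,450); stick end (592,267), rack mouth y≈188; grid corners (521,374),(698,322),(748,491),(571,549). Heights come from the scene view.

Run:
```python
from h import *
im=cv2.imread("pics/scene0.png"); 
x0,y0,s=270,180,6
c=cv2.resize(im[180:280,270:400],None,fx=s,fy=s,interpolation=cv2.INTER_CUBIC); c=cv2.convertScaleAbs(c,alpha=1.3)
cv2.imwrite("pics/m2.png",c)
```

```text
(no output)
```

View pics/m2.png

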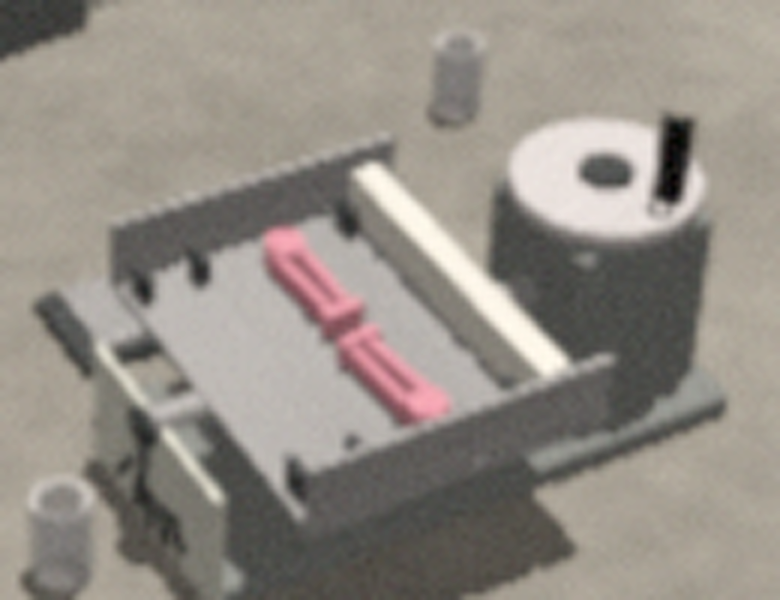

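```bash
cat > fit.py <<'E'
from h import *
from scipy.optimize import least_squares
np.set_printoptions(precision=4,suppress=True)
T=lambda X,Y:(240+(X+.5)/5-.5,160+(Y+.5)/5-.5); S=lambda X,Y:(270+(X+.5)/6-.5,180+(Y+.5)/6-.5)
ct,cs=cal("top"),cal("scene")
tr=[("t",(-50,75,24),T(62,292)),("t",(-50,-75,24),T(329,318)),("t",(0,0,14),T(209,219)),
 ("s",(-43,-75,24),S(352,173)),("s",(-57,-75,24),S(378,164)),("s",(-43,75,24),S(545,372)),
 ("s",(0,0,14),S(345,333)),("s",(70,-83,30),S(112,229)),("s",(-70,-83,30),S(393,141)),("s",(-70,83,30),S(610,358))]
cr=[("t",0,T(178,437)),("s",0,S(606,172)),("s",1,S(661,207)),("s",2,S(678,118)),("t",3,T(122,448))]
def pose(p):
    return cv2.Rodrigues(np.array([0,0,p[3]]))[0]
def res(p,full=False):
    x,y,z,yaw,phi0,hz=p; Rz=pose(p); til=0.0
    o=np.array([x,y,z]); r=[]
    def add(c,P,px,w=1): r.extend(w*(proj(None,P,ct if c=="t" else cs)[0]-px))
    for c,q,px in tr: add(c,o+Rz@np.array(q)/1e3,px)
    ax=o+Rz@[-.125,0,0]; ax[2]=hz
    d=.03*np.array([np.cos(phi0),np.sin(phi0),0])
    Q=[ax-[0,0,.022],ax+d-[0,0,.020],ax+d+[0,0,.024],ax+d+[0,0,.01]]
    for c,k,px in cr: add(c,Q[k],px)
    return np.array(r)
g=back("top",[T(209,219)],.08)[0]
f=least_squares(res,[g[0],g[1],.07,0,2.,.12],loss="soft_l1")
print("tray x y z yaw pinang axis_z",f.x,"cost",f.cost); print(res(f.x).reshape(-1,2).round(2).tolist())
p=f.x;Rz=pose(p)
ax=p[:3]+Rz@[-.125,0,0];ax[2]=p[5];print("axis",ax,"pin",ax+.03*np.array([np.cos(p[4]),np.sin(p[4]),0]),"seat",p[:3]+Rz@[.05,0,0], "yawdeg",np.degrees(p[3]))
B=lambda X,Y:(390+(X-510+.5)/4-.5,190+(Y+.5)/4-.5)
print("stick end(z.024) near",back("top",[B(591,267)],.02),"mouth(stick top)",back("top",[B(593,188)],.024),"rack mouth top corners",back("top",[B(563,188),B(617,188),B(615,50)],.038))
G=lambda X,Y:(140+(X-510+.5)/4-.5,200+(Y-310+.5)/4-.5)
c=back("top",[G(521,374),G(698,322),G(748,491),G(571,549)],.004);print("grid",c,"mean",c.mean(0)); d=c[0]-c[3];print(np.degrees(np.arctan2(d[1],d[0])),np.linalg.norm(d))
d=c[1]-c[2];print(np.degrees(np.arctan2(d[1],d[0])),np.linalg.norm(d))
fin=back("top",[G(622,388),G(642,470)],.03);print("fin",fin)
E
python3 fit.py
```

```text
tray x y z yaw pinang axis_z [ 0.6393  0.0242  0.0649 -0.1143  1.7524  0.131 ] cost 4.745039528455063
[[0.53, -0.41], [0.45, 0.08], [0.17, -0.12], [-0.36, 0.72], [-0.16, 0.75], [-0.19, 0.31], [1.36, -2.12], [-0.22, 0.23], [0.03, -0.14], [0.39, -0.84], [0.05, 0.16], [0.08, 0.93], [0.46, -0.58], [-0.48, -0.06], [-1.2, -0.1]]
axis [0.5151 0.0384 0.131 ] pin [0.5097 0.0679 0.131 ] seat [0.6889 0.0185 0.0649] yawdeg -6.547219539728323
stick end(z.024) near [[ 0.4867 -0.3491  0.02  ]] mouth(stick top) [[ 0.5444 -0.352   0.024 ]] rack mouth top corners [[ 0.544  -0.3264  0.038 ]
 [ 0.5437 -0.3658  0.038 ]
 [ 0.6452 -0.3689  0.038 ]]
grid [[0.6151 0.4508 0.004 ]
 [0.6537 0.3187 0.004 ]
 [0.5258 0.2766 0.004 ]
 [0.4839 0.4067 0.004 ]] mean [0.5696 0.3632 0.004 ]
18.58191662474673 0.13837742524307053
18.224857992691785 0.13471020437587766
fin [[0.6014 0.3641 0.03  ]
 [0.541  0.3468 0.03  ]]
```

Emit:
servo_tool:
  moves:
    - {"offset": [0.016, -0.0465, 0], "twist": -7.8}
    - {"offset": [0.016, -0.0465, 0], "twist": -7.8}
    - {"offset": [0.016, -0.0465, 0], "twist": -7.8}
    - {"offset": [0.016, -0.0465, 0], "twist": -7.8}
    - {"offset": [0.016, -0.0465, 0], "twist": -7.8}
    - {"offset": [0.016, -0.0465, 0], "twist": -7.8}
    - {"offset": [0.016, -0.0465, 0], "twist": -7.8}
    - {"offset": [0.016, -0.0465, 0], "twist": -7.8}
    - {"offset": [0.016, -0.0465, 0], "twist": -7.8}
    - {"offset": [0.016, -0.0465, 0], "twist": -7.8}
  claw: 0

```text
time: 1.1
tcp_pos: [0.4421, 0.1187, 0.2313]
tool_rot: [[0.97, -0.242, -0.0], [-0.242, -0.97, 0.0], [-0.0, -0.0, -1.0]]
contact_force: [1.4, 1.0, -0.8]
opening: 0.0855
```

Emit:
servo_tool:
  moves:
    - {"offset": [0.006, -0.0465, 0], "twist": -7.8}
    - {"offset": [0.006, -0.0465, 0], "twist": -7.8}
    - {"offset": [0.006, -0.0465, 0], "twist": -7.8}
    - {"offset": [0.006, -0.0465, 0], "twist": -7.8}
    - {"offset": [0.006, -0.0465, 0], "twist": -7.8}
    - {"offset": [0.006, -0.0465, 0], "twist": -7.8}
    - {"offset": [0.006, -0.0465, -0.02], "twist": -7.8}
    - {"offset": [0.006, -0.0465, -0.02], "twist": -7.8}
    - {"offset": [0.006, -0.0465, -0.02], "twist": -7.8}
    - {"offset": [0.0, -0.018, -0.02], "twist": -7.8}

```text
time: 2.1
tcp_pos: [0.495, -0.3183, 0.1518]
tool_rot: [[-0.039, -0.999, 0.0], [-0.999, 0.039, -0.003], [0.003, -0.0, -1.0]]
contact_force: [0.2, 0.0, -0.9]
opening: 0.0855
```

Run:
```python
from h import *
np.set_printoptions(precision=4,suppress=True)
c=cal("wrist"); im=eyes.grab_frame("wrist"); cv2.imwrite("pics/w1.png",im)
K,R,t=c; print(K[0,0],-R.T@t,R)
g=(im.min(axis=2)>150).astype(np.uint8); n,l,st,ce=cv2.connectedComponentsWithStats(g)
for i in range(1,n):
    if st[i,4]>200:
        print(st[i],ce[i]); r=cv2.minAreaRect(np.argwhere(l==i)[:,::-1].astype(np.float32)); b=cv2.boxPoints(r); print(back(None,b,.024,c))
```

```text
334.600233225415 [ 0.5764 -0.3207  0.2939] [[-0.0401 -0.9992  0.0045]
 [-0.9484  0.0394  0.3145]
 [-0.3144  0.0083 -0.9492]]
[   0    0   72  121 6199] [36.7106 58.3902]
[[ 0.644  -0.0981  0.024 ]
 [ 0.6479 -0.1364  0.024 ]
 [ 0.56   -0.1275  0.024 ]
 [ 0.555  -0.0847  0.024 ]]
[  0  18  21 100 560] [ 8.4893 73.5679]
[[ 0.6322 -0.0901  0.024 ]
 [ 0.6328 -0.0948  0.024 ]
 [ 0.5638 -0.0868  0.024 ]
 [ 0.5631 -0.0817  0.024 ]]
[ 382   46   51  105 2484] [407.4255  91.3893]
[[ 0.526  -0.3706  0.024 ]
 [ 0.6045 -0.3744  0.024 ]
 [ 0.6011 -0.4082  0.024 ]
 [ 0.522  -0.4077  0.024 ]]
[ 335   85   50   46 1197] [360.6174 112.599 ]
[[ 0.5486 -0.3317  0.024 ]
 [ 0.5778 -0.3426  0.024 ]
 [ 0.5651 -0.3782  0.024 ]
 [ 0.5349 -0.3684  0.024 ]]
[ 435  105   44   54 1161] [455.2705 134.0043]
[[ 0.5508 -0.4054  0.024 ]
 [ 0.5604 -0.4301  0.024 ]
 [ 0.5211 -0.4508  0.024 ]
 [ 0.5105 -0.4251  0.024 ]]
[499 111  34  45 649] [518.0786 134.2388]
[[ 0.5257 -0.4631  0.024 ]
 [ 0.5549 -0.4703  0.024 ]
 [ 0.5449 -0.4964  0.024 ]
 [ 0.5151 -0.49    0.024 ]]
[367 146  33  44 316] [383.9684 163.0823]
[[ 0.5015 -
[... 603 characters left out ...]
-0.4548  0.024 ]
 [ 0.5032 -0.4799  0.024 ]
 [ 0.4896 -0.4865  0.024 ]
 [ 0.4805 -0.4611  0.024 ]]
[367 193  40  31 602] [389.4867 206.7542]
[[ 0.4818 -0.3575  0.024 ]
 [ 0.4911 -0.3887  0.024 ]
 [ 0.4668 -0.3969  0.024 ]
 [ 0.457  -0.365   0.024 ]]
[413 198  34  31 500] [430.768 213.086]
[[ 0.4717 -0.3972  0.024 ]
 [ 0.4858 -0.412   0.024 ]
 [ 0.4645 -0.4307  0.024 ]
 [ 0.4497 -0.4158  0.024 ]]
[623 226  17  31 307] [632.8013 240.5277]
[[ 0.4502 -0.5836  0.024 ]
 [ 0.4496 -0.5977  0.024 ]
 [ 0.4198 -0.6054  0.024 ]
 [ 0.4204 -0.5909  0.024 ]]
[120 261  30  26 239] [131.8117 275.5858]
[[ 0.4228 -0.1282  0.024 ]
 [ 0.4387 -0.1438  0.024 ]
 [ 0.4179 -0.1614  0.024 ]
 [ 0.4013 -0.1457  0.024 ]]
```

View pics/w1.png

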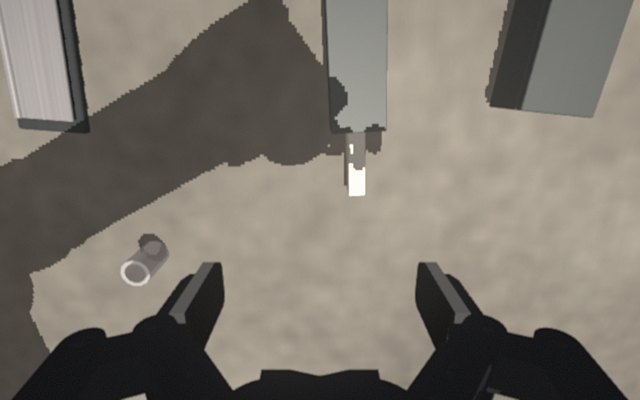

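The stick's free end is at (357,180), world (0.488,-0.350), agreeing with the top view. Descend and grip.

Emit:
servo_tool:
  moves:
    - {"offset": [0.01, -0.032, -0.01]}
    - {"offset": [0, 0, -0.045]}
    - {"offset": [0, 0, -0.045]}
    - {"offset": [0, 0, -0.03]}
    - {"offset": [0, 0, -0.015]}
    - {"offset": [0, 0, 0]}

```text
invalid input at $.moves[0]: expected keys offset, twist
```

Emit:
servo_tool:
  moves:
    - {"offset": [0, 0, 0]}
    - {"offset": [0, 0, 0]}
    - {"offset": [0, 0, 0]}
    - {"offset": [0, 0, 0]}
    - {"offset": [0, 0, 0]}
    - {"offset": [0, 0, 0]}
  claw: 255
  grip_force: 40

```text
invalid input at $.moves[0]: expected keys offset, twist
```

Emit:
servo_tool:
  moves:
    - {"offset": [0.01, -0.032, -0.01], "twist": 0}
    - {"offset": [0, 0, -0.045], "twist": 0}
    - {"offset": [0, 0, -0.045], "twist": 0}
    - {"offset": [0, 0, -0.03], "twist": 0}
    - {"offset": [0, 0, -0.015], "twist": 0}
    - {"offset": [0, 0, 0], "twist": 0}

```text
time: 2.75
tcp_pos: [0.5047, -0.344, 0.0059]
tool_rot: [[-0.029, -1.0, -0.003], [-1.0, 0.029, 0.002], [-0.002, 0.003, -1.0]]
contact_force: [-0.1, -0.1, 0.1]
opening: 0.0854
```

Emit:
servo_tool:
  moves:
    - {"offset": [0, 0, 0], "twist": 0}
    - {"offset": [0, 0, 0], "twist": 0}
    - {"offset": [0, 0, 0], "twist": 0}
    - {"offset": [0, 0, 0], "twist": 0}
    - {"offset": [0, 0, 0], "twist": 0}
    - {"offset": [0, 0, 0], "twist": 0}
  claw: 255
  grip_force: 40

```text
time: 3.35
tcp_pos: [0.5061, -0.3456, 0.0082]
tool_rot: [[-0.03, -1.0, 0.001], [-1.0, 0.03, -0.001], [0.001, -0.001, -1.0]]
contact_force: [-0.3, 0.6, 6.5]
opening: 0.0133
```

Emit:
servo_tool:
  moves:
    - {"offset": [-0.006, 0, 0.002], "twist": 0}
    - {"offset": [-0.014, 0.0005, 0], "twist": 0}
    - {"offset": [-0.02, 0.0005, 0], "twist": 0}
    - {"offset": [-0.02, 0.0005, 0], "twist": 0}
    - {"offset": [-0.02, 0.0005, 0], "twist": 0}
    - {"offset": [-0.02, 0.0005, 0], "twist": 0}
    - {"offset": [-0.02, 0.0005, 0], "twist": 0}
    - {"offset": [-0.01, 0.0, 0], "twist": 0}
    - {"offset": [0, 0, -0.001], "twist": 0}

```text
time: 4.25
tcp_pos: [0.374, -0.3423, 0.0085]
tool_rot: [[-0.032, -0.999, -0.001], [-0.999, 0.032, 0.0], [-0.0, 0.001, -1.0]]
contact_force: [0.7, -1.4, -0.9]
opening: 0.0128
```

Emit:
servo_tool:
  moves:
    - {"offset": [0, 0, 0], "twist": 0}
    - {"offset": [0, 0, 0], "twist": 0}
    - {"offset": [0, 0, 0], "twist": 0}
    - {"offset": [0, 0, 0], "twist": 0}
  claw: 0

```text
time: 4.65
tcp_pos: [0.3763, -0.3422, 0.0084]
tool_rot: [[-0.029, -1.0, 0.0], [-1.0, 0.029, -0.0], [0.0, -0.0, -1.0]]
contact_force: [0.2, 0.3, -0.1]
opening: 0.0702
```

Emit:
servo_tool:
  moves:
    - {"offset": [0, 0, 0.02], "twist": 0}
    - {"offset": [0, 0, 0.05], "twist": 0}
    - {"offset": [0, 0, 0.05], "twist": 0}
    - {"offset": [0.0, 0, 0.03], "twist": 0}
    - {"offset": [0.0, 0, 0], "twist": 0}

```text
time: 5.15
tcp_pos: [0.3779, -0.3441, 0.1623]
tool_rot: [[-0.03, -1.0, 0.006], [-1.0, 0.03, -0.004], [0.004, -0.006, -1.0]]
contact_force: [-0.2, -0.0, -0.4]
opening: 0.0858
```

Run:
```python
from h import *
np.set_printoptions(precision=4,suppress=True)
c=cal("wrist"); im=eyes.grab_frame("wrist"); cv2.imwrite("pics/w2.png",im)
it=eyes.grab_frame("top"); M=np.zeros((400,640+160,3),np.uint8); M[:,:640]=im; M[:400,640:]=cv2.resize(it[200:300,390:430],None,fx=4,fy=4,interpolation=cv2.INTER_CUBIC); cv2.imwrite("pics/m3.png",M)
print(arm.get_obs()["tcp_pos"])
```

```text
[ 0.3763 -0.342   0.1588]
```

View pics/m3.png

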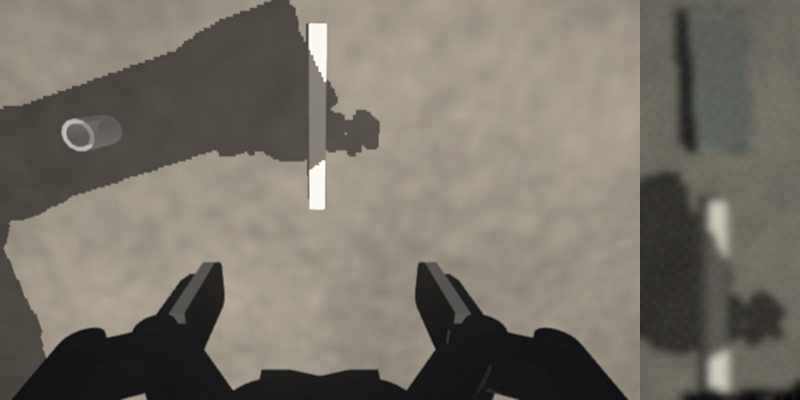

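The stick is out, upright, its top face running from (318,23) to (317,209) in the wrist view.

Run:
```python
from h import *
p=back("wrist",[(318,23),(317.5,209)],.024); print(p,p.mean(0),np.linalg.norm(p[0]-p[1]),np.degrees(np.arctan2(*(p[0]-p[1])[1::-1])))
```

```text
[[ 0.50319272 -0.3447279   0.024     ]
 [ 0.35607836 -0.33970729  0.024     ]] [ 0.42963554 -0.34221759  0.024     ] 0.14720000532958208 -1.954592444266279
```

Emit:
servo_tool:
  moves:
    - {"offset": [0.04, 0, -0.02], "twist": 0}
    - {"offset": [0.015, 0, -0.044], "twist": 0}
    - {"offset": [0, 0, -0.045], "twist": 0}
    - {"offset": [0, 0, -0.03], "twist": 0}
    - {"offset": [0, 0, -0.01], "twist": 0}
    - {"offset": [0, 0, 0], "twist": 0}

```text
time: 5.85
tcp_pos: [0.4291, -0.3415, 0.0077]
tool_rot: [[-0.031, -1.0, -0.004], [-1.0, 0.031, 0.002], [-0.002, 0.004, -1.0]]
contact_force: [0.6, -0.3, 1.0]
opening: 0.0853
```

Emit:
servo_tool:
  moves:
    - {"offset": [0, 0, 0], "twist": 0}
    - {"offset": [0, 0, 0], "twist": 0}
    - {"offset": [0, 0, 0], "twist": 0}
    - {"offset": [0, 0, 0], "twist": 0}
    - {"offset": [0, 0, 0], "twist": 0}
    - {"offset": [0, 0, 0], "twist": 0}
  claw: 255

```text
time: 6.45
tcp_pos: [0.4312, -0.3425, 0.0101]
tool_rot: [[-0.03, -1.0, 0.001], [-1.0, 0.03, -0.0], [0.0, -0.001, -1.0]]
contact_force: [-0.1, 0.7, 5.9]
opening: 0.0128
```

Emit:
servo_tool:
  moves:
    - {"offset": [0, 0, 0.05], "twist": 0}
    - {"offset": [0, 0, 0.05], "twist": 0}
    - {"offset": [0, 0, 0.05], "twist": 0}
    - {"offset": [0.0258, 0.0361, 0], "twist": 8.5}
    - {"offset": [0.0258, 0.0361, 0], "twist": 8.5}
    - {"offset": [0.0258, 0.0361, 0], "twist": 8.5}
    - {"offset": [0.0258, 0.0361, 0], "twist": 8.5}
    - {"offset": [0.0258, 0.0361, 0], "twist": 8.5}
    - {"offset": [0.0258, 0.0361, 0], "twist": 8.5}
    - {"offset": [0.0258, 0.0361, 0], "twist": 8.5}

```text
time: 7.45
tcp_pos: [0.6118, -0.0878, 0.1595]
tool_rot: [[0.849, -0.528, -0.0], [-0.528, -0.849, 0.0], [-0.0, 0.0, -1.0]]
contact_force: [-0.3, -0.4, -0.6]
opening: 0.0131
```

Emit:
servo_tool:
  moves:
    - {"offset": [0.0258, 0.0361, 0], "twist": 8.5}
    - {"offset": [0.0258, 0.0361, 0], "twist": 8.5}
    - {"offset": [0.0258, 0.0361, 0], "twist": 8.5}
    - {"offset": [0, 0, 0], "twist": 0}
    - {"offset": [0, 0, 0], "twist": 0}

```text
time: 7.95
tcp_pos: [0.6885, 0.02, 0.1588]
tool_rot: [[0.993, -0.115, -0.001], [-0.115, -0.993, 0.0], [-0.001, 0.0, -1.0]]
contact_force: [-0.6, -1.5, -0.8]
opening: 0.0129
```

Run:
```python
from h import *
np.set_printoptions(precision=4,suppress=True)
c=cal("wrist"); im=eyes.grab_frame("wrist"); cv2.imwrite("pics/w3.png",im)
o=arm.get_obs();print(o["tcp_pos"],np.array(o["tool_rot"])[:,0])
```

```text
[0.6881 0.018  0.159 ] [ 0.993 -0.118 -0.001]
```

View pics/w3.png

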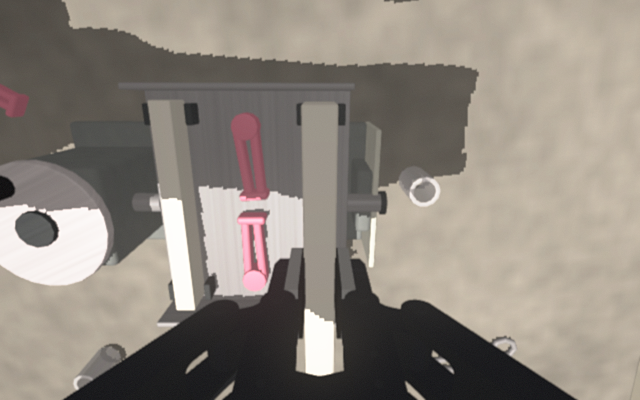

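Wrist view: fixed stick's far top corners at (150,100)/(186,100), +y wall top corners (120,85)/(353,85), seat cheeks around (324,113), clamp gap (252,208). Add these to the fit (with tilt).

```bash
cat >> fit.py <<'E'
print("---- with wrist")
import sys
cw=cal("wrist")
W=[((-57,75,24),(150,100)),((-43,75,24),(186,100)),((-70,83,30),(120,85)),((70,83,30),(353,85)),((0,0,14),(252,208)),((-57,-75,24),(177,309)),((-43,-75,24),(194,308))]
def res2(p):
    r=list(res(p[:6])[20:])
    Rt=pose(p)@cv2.Rodrigues(np.array([p[6],0,0]))[0]; ax0=p[:3]-[0,0,.006]
    for c,q,px in tr: r.extend(proj(None,ax0+Rt@(np.array(q)/1e3+[0,0,.006]),ct if c=="t" else cs)[0]-px)
    for q,px in W: r.extend(.4*(proj(None,ax0+Rt@(np.array(q)/1e3+[0,0,.006]),cw)[0]-px))
    return np.array(r)
f2=least_squares(res2,list(f.x)+[0],loss="soft_l1"); p=f2.x
J=f2.jac; sd=np.sqrt(np.diag(np.linalg.inv(J.T@J)))*.5
print(p,"sd",sd); print(res2(p).reshape(-1,2).round(1).tolist()); Rz=pose(p)
ax=p[:3]+Rz@[-.125,0,0];ax[2]=p[5];print("axis",ax,"pin",ax+.03*np.array([np.cos(p[4]),np.sin(p[4]),0]),"seat",p[:3]+Rz@[.05,0,0],"yaw",np.degrees(p[3]),"tilt",np.degrees(p[6]))
# held stick: top far end corner pixels at z
z=arm.get_obs()["tcp_pos"][2]-.010+.024
e=back(None,[(303,102),(338,102),(320,375)],z,cw); print("held far end",e, "tcp",arm.get_obs()["tcp_pos"])
E
python3 fit.py | sed -n '/wrist/,$p'
```

```text
---- with wrist
[ 0.6392  0.0218  0.0628 -0.1218  1.7673  0.1303 -0.036 ] sd [0.0004 0.0003 0.0007 0.0034 0.0373 0.0012 0.0081]
[[0.6, 0.2], [-0.3, 0.9], [0.2, -0.7], [-0.8, -0.2], [-0.6, 0.1], [1.2, -0.5], [0.7, 0.2], [0.8, -0.0], [-0.4, 0.3], [-0.2, 0.4], [-0.8, 1.7], [0.9, -1.8], [-0.3, -0.4], [0.1, -0.5], [-0.2, 0.8], [-0.6, -0.5], [-6.0, -0.5], [0.0, -0.2], [0.5, 0.1], [-0.7, 0.2], [-0.0, -0.6], [0.7, -0.1]]
axis [0.5151 0.037  0.1303] pin [0.5092 0.0665 0.1303] seat [0.6888 0.0158 0.0628] yaw -6.978049130130716 tilt -2.0633724860981646
held far end [[ 0.6916  0.0941  0.173 ]
 [ 0.7044  0.0926  0.173 ]
 [ 0.6826 -0.0344  0.173 ]] tcp [0.6881 0.018  0.159 ]
```

Emit:
servo_tool:
  moves:
    - {"offset": [0.001, -0.0015, -0.03], "twist": 0}
    - {"offset": [0, 0, -0.03], "twist": 0}
    - {"offset": [0, 0, -0.01], "twist": 0}
    - {"offset": [0, 0, -0.006], "twist": 0}
    - {"offset": [0, 0, -0.003], "twist": 0}
    - {"offset": [0, 0, -0.002], "twist": 0}
    - {"offset": [0, 0, 0], "twist": 0}

```text
time: 8.7
tcp_pos: [0.6902, 0.0172, 0.0793]
tool_rot: [[0.993, -0.117, 0.001], [-0.117, -0.993, 0.0], [0.001, -0.0, -1.0]]
contact_force: [-0.1, 0.9, -0.4]
opening: 0.0129
```

Emit:
servo_tool:
  moves:
    - {"offset": [-0.001, 0, -0.0015], "twist": 0}
    - {"offset": [0, 0, -0.001], "twist": 0}
    - {"offset": [0, 0, 0], "twist": 0}

```text
time: 9.0
tcp_pos: [0.6895, 0.0175, 0.0769]
tool_rot: [[0.993, -0.117, 0.002], [-0.117, -0.993, 0.0], [0.002, -0.0, -1.0]]
contact_force: [0.1, 0.7, 3.1]
opening: 0.013
```

Emit:
servo_tool:
  moves:
    - {"offset": [0, 0, -0.0015], "twist": 0}
    - {"offset": [0, 0, 0], "twist": 0}

```text
time: 9.2
tcp_pos: [0.6896, 0.0177, 0.0761]
tool_rot: [[0.993, -0.117, 0.002], [-0.117, -0.993, 0.001], [0.002, -0.001, -1.0]]
contact_force: [-2.6, 1.8, 11.3]
opening: 0.0125
```

Emit:
servo_tool:
  moves:
    - {"offset": [0, 0, 0], "twist": 0}
    - {"offset": [0, 0, 0], "twist": 0}
    - {"offset": [0, 0, 0], "twist": 0}
    - {"offset": [0, 0, 0], "twist": 0}
  claw: 165

```text
time: 9.6
tcp_pos: [0.6884, 0.0172, 0.074]
tool_rot: [[0.993, -0.117, -0.001], [-0.117, -0.993, -0.0], [-0.001, 0.0, -1.0]]
contact_force: [0.3, 0.3, -0.4]
opening: 0.03
```

Emit:
servo_tool:
  moves:
    - {"offset": [0, 0, 0.01], "twist": 0}
    - {"offset": [0, 0, 0.03], "twist": 0}
    - {"offset": [0, 0, 0.05], "twist": 0}
    - {"offset": [0, 0, 0.02], "twist": 0}
    - {"offset": [0, 0, 0], "twist": 0}

```text
time: 10.1
tcp_pos: [0.6914, 0.0169, 0.1896]
tool_rot: [[0.993, -0.117, 0.008], [-0.117, -0.993, 0.0], [0.008, -0.001, -1.0]]
contact_force: [0.3, 0.2, 0.8]
opening: 0.0302
```

Run:
```python
from h import *
im=eyes.grab_frame("wrist"); s=eyes.grab_frame("scene")
M=np.zeros((600,780,3),np.uint8); M[:400,:640]=im
c=cv2.resize(s[190:270,275:375],None,fx=5,fy=5,interpolation=cv2.INTER_CUBIC)
M[:, :]=0; M[:300,:480]=cv2.resize(im,(480,300)); c=c[:400]; M[300:600,280:780]=c[:300]
cv2.imwrite("pics/m4.png",M); print(arm.get_obs()["tcp_pos"])
```

```text
[0.68869964 0.01737662 0.18501437]
```

View pics/m4.png

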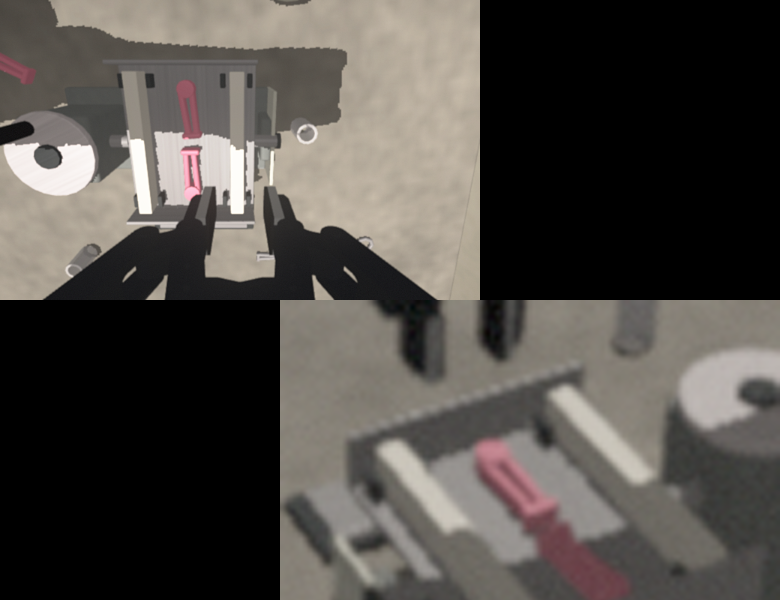

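Stick lies in the seat between its cheeks, parallel to the fixed one. Next the grid.

Emit:
servo_tool:
  moves:
    - {"offset": [-0.0149, 0.043, 0], "twist": -8.1}
    - {"offset": [-0.0149, 0.043, 0], "twist": -8.1}
    - {"offset": [-0.0149, 0.043, 0], "twist": -8.1}
    - {"offset": [-0.0149, 0.043, 0], "twist": -8.1}
    - {"offset": [-0.0149, 0.043, 0], "twist": -8.1}
    - {"offset": [-0.0149, 0.043, 0], "twist": -8.1}
    - {"offset": [-0.0149, 0.043, 0], "twist": -8.1}
    - {"offset": [-0.0149, 0.043, 0], "twist": -8.1}
    - {"offset": [0, 0, 0], "twist": 0}
    - {"offset": [0, 0, 0], "twist": 0}
  claw: 0

```text
time: 11.2
tcp_pos: [0.5677, 0.3624, 0.1826]
tool_rot: [[0.321, -0.947, -0.002], [-0.947, -0.321, -0.002], [0.001, 0.003, -1.0]]
contact_force: [-0.1, -1.6, -0.1]
opening: 0.0855
```

Run:
```python
from h import *
np.set_printoptions(precision=4,suppress=True)
c=cal("wrist"); np.savez("cw4.npz",*c); im=eyes.grab_frame("wrist"); cv2.imwrite("pics/w5.png",im)
o=arm.get_obs();print(o["tcp_pos"],np.array(o["tool_rot"])[:,0])
```

```text
[0.5689 0.3603 0.1831] [ 0.3181 -0.9481  0.0019]
```

View pics/w5.png

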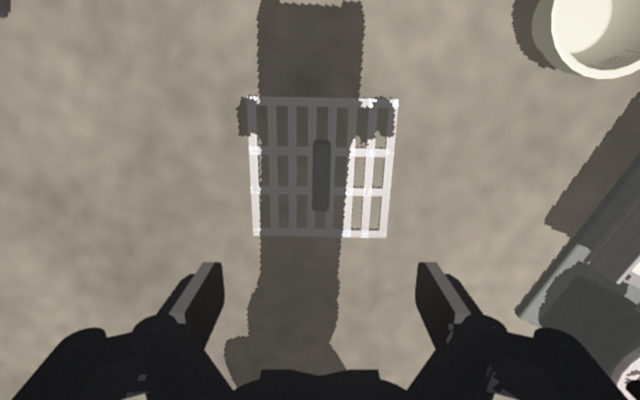

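Grid corners at (248,98),(398,99),(387,237),(253,236); the fin's top spans (321,141)–(321,210).

Run:
```python
from h import *
np.set_printoptions(precision=4,suppress=True)
c=list(np.load("cw4.npz").values())
g=back(None,[(248,98),(398,99),(387,237),(253,236)],.004,c); print(g,g.mean(0))
for a,b in((0,3),(1,2)):
    d=g[a]-g[b]; print(np.linalg.norm(d),np.degrees(np.arctan2(d[1],d[0])))
f=back(None,[(321,140),(321.5,211)],.032,c); d=f[0]-f[1]; print(f,f.mean(0),np.linalg.norm(d),np.degrees(np.arctan2(d[1],d[0])))
```

```text
[[0.6146 0.447  0.004 ]
 [0.6579 0.3162 0.004 ]
 [0.5256 0.2727 0.004 ]
 [0.4817 0.4065 0.004 ]] [0.5699 0.3606 0.004 ]
0.13890225409387202 16.9620287852712
0.1392546405279702 18.199982775037142
[[0.6036 0.3727 0.032 ]
 [0.5412 0.351  0.032 ]] [0.5724 0.3619 0.032 ] 0.06610047352526782 19.173731865242367
```

Emit:
servo_tool:
  moves:
    - {"offset": [0.002, 0.001, -0.045], "twist": 0}
    - {"offset": [0, 0, -0.045], "twist": 0}
    - {"offset": [0, 0, -0.045], "twist": 0}
    - {"offset": [0, 0, -0.027], "twist": 0}
    - {"offset": [0, 0, -0.01], "twist": 0}
    - {"offset": [0, 0, 0], "twist": 0}

```text
time: 11.85
tcp_pos: [0.5715, 0.36, 0.0113]
tool_rot: [[0.315, -0.949, -0.002], [-0.949, -0.315, -0.002], [0.001, 0.002, -1.0]]
contact_force: [-0.2, 0.2, 0.4]
opening: 0.0852
```

Emit:
servo_tool:
  moves:
    - {"offset": [0, 0, 0], "twist": 0}
    - {"offset": [0, 0, 0], "twist": 0}
    - {"offset": [0, 0, 0], "twist": 0}
    - {"offset": [0, 0, 0], "twist": 0}
    - {"offset": [0, 0, 0], "twist": 0}
    - {"offset": [0, 0, 0], "twist": 0}
  claw: 255
  grip_force: 60

```text
time: 12.45
tcp_pos: [0.5719, 0.3626, 0.0133]
tool_rot: [[0.317, -0.948, 0.001], [-0.948, -0.317, 0.001], [-0.0, -0.001, -1.0]]
contact_force: [-0.9, -0.3, 7.3]
opening: 0.0147
```

Emit:
servo_tool:
  moves:
    - {"offset": [0, 0, 0.02], "twist": 0}
    - {"offset": [0, 0, 0.05], "twist": 0}
    - {"offset": [0, 0, 0.05], "twist": 0}
    - {"offset": [0, 0, 0.05], "twist": 0}
    - {"offset": [0.0084, -0.0425, 0], "twist": -3.15}
    - {"offset": [0.0084, -0.0425, 0], "twist": -3.15}
    - {"offset": [0.0084, -0.0425, 0], "twist": -3.15}
    - {"offset": [0.0084, -0.0425, 0], "twist": -3.15}
    - {"offset": [0.0084, -0.0425, 0], "twist": -3.15}
    - {"offset": [0.0084, -0.0425, 0], "twist": -3.15}

```text
time: 13.45
tcp_pos: [0.6215, 0.1056, 0.1832]
tool_rot: [[-0.009, -1.0, -0.0], [-1.0, 0.009, 0.001], [-0.0, 0.0, -1.0]]
contact_force: [1.3, 0.1, -2.4]
opening: 0.0146
```

Emit:
servo_tool:
  moves:
    - {"offset": [0.0084, -0.0425, 0], "twist": -3.15}
    - {"offset": [0.0084, -0.0425, 0], "twist": -3.15}
    - {"offset": [0, 0, -0.04], "twist": 0}
    - {"offset": [0, 0, 0], "twist": 0}
    - {"offset": [0, 0, 0], "twist": 0}

```text
time: 13.95
tcp_pos: [0.638, 0.023, 0.1427]
tool_rot: [[-0.116, -0.993, -0.002], [-0.993, 0.116, 0.001], [-0.0, 0.002, -1.0]]
contact_force: [-0.2, -0.1, -2.4]
opening: 0.0144
```

Run:
```python
from h import *
np.set_printoptions(precision=4,suppress=True)
c=cal("wrist"); np.savez("cw5.npz",*c); im=eyes.grab_frame("wrist"); cv2.imwrite("pics/w6.png",im)
o=arm.get_obs();print(o["tcp_pos"],np.array(o["tool_rot"])[:,0])
```

```text
[0.639  0.0233 0.1436] [-0.1155 -0.9933 -0.0007]
```

View pics/w6.png

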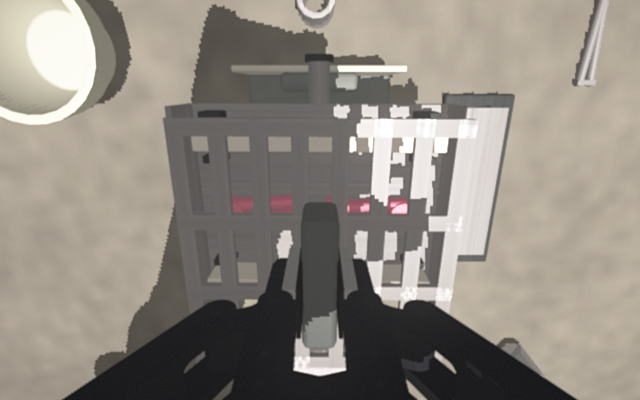

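Emit:
servo_tool:
  moves:
    - {"offset": [0, 0.001, -0.025], "twist": 0}
    - {"offset": [0, 0, -0.008], "twist": 0}
    - {"offset": [0, 0, -0.004], "twist": 0}
    - {"offset": [0, 0, 0], "twist": 0}

```text
time: 14.4
tcp_pos: [0.6389, 0.0237, 0.106]
tool_rot: [[-0.116, -0.993, 0.0], [-0.993, 0.116, 0.0], [-0.0, -0.0, -1.0]]
contact_force: [-1.0, -0.8, -2.5]
opening: 0.0144
```

Emit:
servo_tool:
  moves:
    - {"offset": [0, 0, -0.002], "twist": 0}
    - {"offset": [0, 0, 0], "twist": 0}

```text
time: 14.6
tcp_pos: [0.6396, 0.0234, 0.1047]
tool_rot: [[-0.117, -0.993, 0.002], [-0.993, 0.117, 0.0], [-0.001, -0.002, -1.0]]
contact_force: [-1.4, 1.2, 2.5]
opening: 0.0149
```

Emit:
servo_tool:
  moves:
    - {"offset": [0, 0, -0.001], "twist": 0}
    - {"offset": [0, 0, 0], "twist": 0}

```text
time: 14.8
tcp_pos: [0.6397, 0.0235, 0.1041]
tool_rot: [[-0.116, -0.993, 0.002], [-0.993, 0.116, 0.001], [-0.001, -0.002, -1.0]]
contact_force: [-2.3, 2.3, 9.3]
opening: 0.0146
```

Emit:
servo_tool:
  moves:
    - {"offset": [0, 0, 0], "twist": 0}
    - {"offset": [0, 0, 0], "twist": 0}
    - {"offset": [0, 0, 0], "twist": 0}
    - {"offset": [0, 0, 0], "twist": 0}
  claw: 120

```text
time: 15.2
tcp_pos: [0.6387, 0.0232, 0.1024]
tool_rot: [[-0.117, -0.993, -0.0], [-0.993, 0.117, -0.0], [0.0, 0.0, -1.0]]
contact_force: [0.2, 0.3, -0.5]
opening: 0.0453
```

Emit:
servo_tool:
  moves:
    - {"offset": [0, 0, 0.015], "twist": 0}
    - {"offset": [0, 0, 0.04], "twist": 0}
    - {"offset": [0, 0, 0.05], "twist": 0}
    - {"offset": [-0.04, 0.015, 0.01], "twist": 0}
    - {"offset": [-0.04, 0.015, 0], "twist": 0}
    - {"offset": [-0.04, 0.012, 0], "twist": 0}
    - {"offset": [-0.01, 0.0, 0], "twist": 0}
    - {"offset": [0, 0, 0], "twist": 0}
    - {"offset": [0, 0, 0], "twist": 0}

```text
time: 16.1
tcp_pos: [0.5102, 0.065, 0.2184]
tool_rot: [[-0.117, -0.993, 0.002], [-0.993, 0.117, 0.0], [-0.0, -0.002, -1.0]]
contact_force: [0.3, -0.5, 0.2]
opening: 0.0449
```

Run:
```python
from h import *
np.set_printoptions(precision=4,suppress=True)
c=cal("wrist"); np.savez("cw6.npz",*c); im=eyes.grab_frame("wrist"); cv2.imwrite("pics/w7.png",im)
s=eyes.grab_frame("scene"); cv2.imwrite("pics/s7.png",s)
M=np.zeros((600,800,3),np.uint8); M[:250,:400]=cv2.resize(im,(400,250),interpolation=cv2.INTER_AREA)
M[250:600,300:800]=cv2.resize(s[195:265,290:390],None,fx=5,fy=5,interpolation=cv2.INTER_CUBIC); cv2.imwrite("pics/m7.png",M)
o=arm.get_obs();print(o["tcp_pos"],np.array(o["tool_rot"])[:,0])
print(proj(None,[[.5092,.0665,.154],[.5151,.037,.108]],c))
```

```text
[0.5103 0.0646 0.218 ] [-0.1178 -0.993   0.0004]
[[317.6537 218.5813]
 [354.2827 185.808 ]]
```

View pics/m7.png

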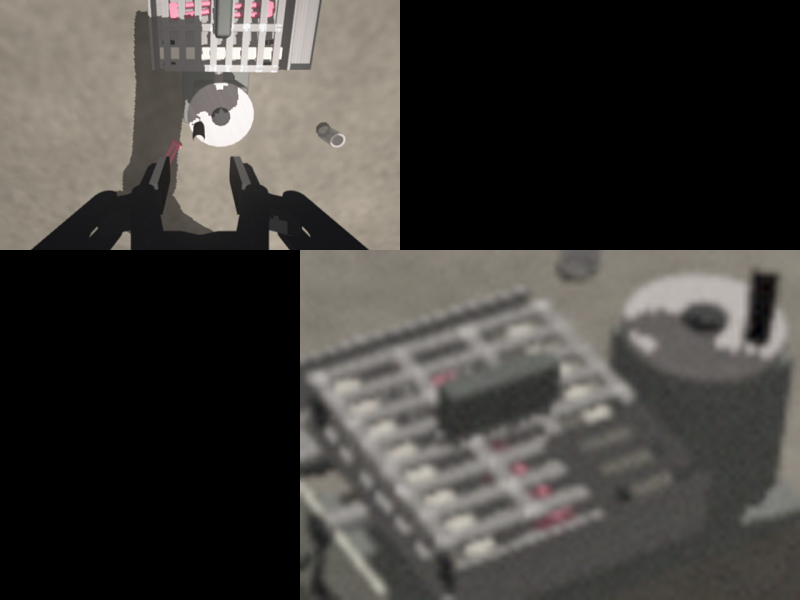

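Grid sits flat and square on both sticks. The disc centre at (354,186) in the wrist view coincides with the predicted crank axis, and the pin top is near the predicted (318,219). Now the pin.

Emit:
servo_tool:
  moves:
    - {"offset": [-0.001, 0.002, -0.03], "twist": 0}
    - {"offset": [0, 0, -0.03], "twist": 0}
    - {"offset": [0, 0, -0.025], "twist": 0}
    - {"offset": [0, 0, -0.015], "twist": 0}
    - {"offset": [0, 0, -0.003], "twist": 0}
    - {"offset": [0, 0, 0], "twist": 0}

```text
time: 16.8
tcp_pos: [0.5084, 0.0668, 0.1146]
tool_rot: [[-0.118, -0.993, 0.0], [-0.993, 0.118, -0.001], [0.001, -0.0, -1.0]]
contact_force: [0.4, -0.1, -0.4]
opening: 0.0451
```

Emit:
servo_tool:
  moves:
    - {"offset": [0, 0, 0], "twist": 0}
    - {"offset": [0, 0, 0], "twist": 0}
    - {"offset": [0, 0, 0], "twist": 0}
    - {"offset": [0, 0, 0], "twist": 0}
    - {"offset": [0, 0, 0], "twist": 0}
  claw: 255
  grip_force: 80

```text
time: 17.3
tcp_pos: [0.5088, 0.0671, 0.1156]
tool_rot: [[-0.117, -0.993, 0.002], [-0.993, 0.117, 0.0], [-0.001, -0.002, -1.0]]
contact_force: [-0.2, -1.5, 6.5]
opening: 0.0122
```

Run:
```python
from h import *
o=arm.get_obs(); p=np.array(o["tcp_pos"]); d=p[:2]-[.5151,.0375]; print(p,o["contact_force"],o["opening"],np.hypot(*d),np.degrees(np.arctan2(d[1],d[0])))
th0=np.degrees(np.arctan2(d[1],d[0])); r=.03
for st in(20,):
    a=np.radians(th0-np.arange(0,361,st)); P=r*np.c_[np.cos(a),np.sin(a)]; print((np.diff(P,axis=0)*1e4).round().astype(int).tolist())
```

```text
[0.50876574 0.06706469 0.11556815] [-0.23914565 -1.51428057  6.46371528] 0.01219631975531509 0.03023563871722643 102.09284682435538
[[104, 4], [99, -32], [82, -64], [55, -88], [22, -102], [-14, -103], [-49, -92], [-77, -70], [-97, -39], [-104, -4], [-99, 32], [-82, 64], [-55, 88], [-22, 102], [14, 103], [49, 92], [77, 70], [97, 39]]
```

Emit:
servo_tool:
  moves:
    - {"offset": [0.0104, 0.0004, 0], "twist": 0}
    - {"offset": [0.0099, -0.0032, 0], "twist": 0}
    - {"offset": [0.0082, -0.0064, 0], "twist": 0}
    - {"offset": [0.0055, -0.0088, 0], "twist": 0}
    - {"offset": [0.0022, -0.0102, 0], "twist": 0}

```text
time: 17.8
tcp_pos: [0.5465, 0.04, 0.1157]
tool_rot: [[-0.115, -0.993, 0.005], [-0.993, 0.115, 0.001], [-0.002, -0.004, -1.0]]
contact_force: [2.3, 1.7, 4.3]
opening: 0.0121
```

Emit:
servo_tool:
  moves:
    - {"offset": [-0.0014, -0.0103, 0], "twist": 0}
    - {"offset": [-0.0049, -0.0092, 0], "twist": 0}
    - {"offset": [-0.0077, -0.007, 0], "twist": 0}
    - {"offset": [-0.0097, -0.0039, 0], "twist": 0}

```text
time: 18.2
tcp_pos: [0.5206, 0.0081, 0.1155]
tool_rot: [[-0.118, -0.993, 0.002], [-0.993, 0.118, 0.001], [-0.001, -0.002, -1.0]]
contact_force: [0.8, 6.3, 12.4]
opening: 0.0123
```

Emit:
servo_tool:
  moves:
    - {"offset": [-0.0104, -0.0004, 0], "twist": 0}
    - {"offset": [-0.0099, 0.0032, 0], "twist": 0}
    - {"offset": [-0.0082, 0.0064, 0], "twist": 0}
    - {"offset": [-0.0055, 0.0088, 0], "twist": 0}
    - {"offset": [-0.0022, 0.0102, 0], "twist": 0}
    - {"offset": [0.0014, 0.0103, 0], "twist": 0}
    - {"offset": [0.0049, 0.0092, 0], "twist": 0}
    - {"offset": [0.0077, 0.007, 0], "twist": 0}
    - {"offset": [0.0097, 0.0039, 0], "twist": 0}

```text
time: 19.1
tcp_pos: [0.508, 0.0668, 0.1154]
tool_rot: [[-0.117, -0.993, 0.001], [-0.993, 0.117, 0.0], [-0.0, -0.0, -1.0]]
contact_force: [-0.8, -1.1, 13.4]
opening: 0.0124
```

Emit:
servo_tool:
  moves:
    - {"offset": [0.0104, 0.0004, 0], "twist": 0}
    - {"offset": [0.0099, -0.0032, 0], "twist": 0}
    - {"offset": [0.0082, -0.0064, 0], "twist": 0}
    - {"offset": [0.0055, -0.0088, 0], "twist": 0}
    - {"offset": [0.0022, -0.0102, 0], "twist": 0}
    - {"offset": [-0.0014, -0.0103, 0], "twist": 0}
    - {"offset": [-0.0049, -0.0092, 0], "twist": 0}
    - {"offset": [-0.0077, -0.007, 0], "twist": 0}
    - {"offset": [-0.0097, -0.0039, 0], "twist": 0}

```text
time: 20.0
tcp_pos: [0.5206, 0.0081, 0.1155]
tool_rot: [[-0.118, -0.993, 0.002], [-0.993, 0.118, 0.001], [-0.001, -0.001, -1.0]]
contact_force: [0.8, 6.2, 12.9]
opening: 0.0121
```

Emit:
servo_tool:
  moves:
    - {"offset": [-0.0104, -0.0004, 0], "twist": 0}
    - {"offset": [-0.0099, 0.0032, 0], "twist": 0}
    - {"offset": [-0.0082, 0.0064, 0], "twist": 0}
    - {"offset": [-0.0055, 0.0088, 0], "twist": 0}
    - {"offset": [-0.0022, 0.0102, 0], "twist": 0}
    - {"offset": [0.0014, 0.0103, 0], "twist": 0}
    - {"offset": [0.0049, 0.0092, 0], "twist": 0}
    - {"offset": [0.0077, 0.007, 0], "twist": 0}
    - {"offset": [0.0097, 0.0039, 0], "twist": 0}

```text
time: 20.9
tcp_pos: [0.5079, 0.0669, 0.1155]
tool_rot: [[-0.117, -0.993, 0.001], [-0.993, 0.117, 0.0], [-0.0, -0.0, -1.0]]
contact_force: [-1.8, -1.3, 13.5]
opening: 0.012
```

Run:
```python
from h import *
o=arm.get_obs(); print(o["tcp_pos"],o["opening"])
s=eyes.grab_frame("scene"); cv2.imwrite("pics/s8.png",s); t=eyes.grab_frame("top"); cv2.imwrite("pics/t8.png",t)
```

```text
[0.50794066 0.0668904  0.11547326] 0.012039469880867662
```

Two turns done; the third turn.

Emit:
servo_tool:
  moves:
    - {"offset": [0.0104, 0.0004, 0], "twist": 0}
    - {"offset": [0.0099, -0.0032, 0], "twist": 0}
    - {"offset": [0.0082, -0.0064, 0], "twist": 0}
    - {"offset": [0.0055, -0.0088, 0], "twist": 0}
    - {"offset": [0.0022, -0.0102, 0], "twist": 0}
    - {"offset": [-0.0014, -0.0103, 0], "twist": 0}
    - {"offset": [-0.0049, -0.0092, 0], "twist": 0}
    - {"offset": [-0.0077, -0.007, 0], "twist": 0}
    - {"offset": [-0.0097, -0.0039, 0], "twist": 0}

```text
time: 21.9
tcp_pos: [0.5206, 0.0081, 0.1155]
tool_rot: [[-0.118, -0.993, 0.002], [-0.993, 0.118, 0.001], [-0.001, -0.002, -1.0]]
contact_force: [0.8, 5.8, 13.0]
opening: 0.0119
```

Emit:
servo_tool:
  moves:
    - {"offset": [-0.0104, -0.0004, 0], "twist": 0}
    - {"offset": [-0.0099, 0.0032, 0], "twist": 0}
    - {"offset": [-0.0082, 0.0064, 0], "twist": 0}
    - {"offset": [-0.0055, 0.0088, 0], "twist": 0}
    - {"offset": [-0.0022, 0.0102, 0], "twist": 0}
    - {"offset": [0.0014, 0.0103, 0], "twist": 0}
    - {"offset": [0.0049, 0.0092, 0], "twist": 0}
    - {"offset": [0.0077, 0.007, 0], "twist": 0}
    - {"offset": [0.0097, 0.0039, 0], "twist": 0}
    - {"offset": [0, 0, 0], "twist": 0}

```text
time: 22.9
tcp_pos: [0.5093, 0.0671, 0.1155]
tool_rot: [[-0.117, -0.993, 0.002], [-0.993, 0.117, 0.0], [-0.001, -0.002, -1.0]]
contact_force: [0.1, 1.9, 12.4]
opening: 0.012
```

Run:
```python
from h import *
o=arm.get_obs(); print(o["tcp_pos"],o["opening"],o["time"])
a=[eyes.grab_frame("scene").astype(float) for _ in range(6)]; s9=np.mean(a,0).astype(np.uint8); cv2.imwrite("pics/s9.png",s9)
s0=cv2.imread("pics/scene0.png")
# scale plate crops before/after plus whole tray
M=np.zeros((600,800,3),np.uint8)
f=lambda s:cv2.convertScaleAbs(cv2.resize(s[228:283,280:312],None,fx=10,fy=10,interpolation=cv2.INTER_CUBIC),alpha=1.4)
M[:550,:320]=f(s0); M[:550,325:645]=f(s9)
M[:, 650:]=0
g=cv2.resize(s9[195:280,275:400],None,fx=1.2*1,fy=1.2,interpolation=cv2.INTER_CUBIC); M[:g.shape[0],650:650+g.shape[1]]=g
cv2.imwrite("pics/m9.png",M)
```

```text
[0.50926013 0.06713028 0.11548852] 0.012036453156416046 22.9
```

View pics/m9.png

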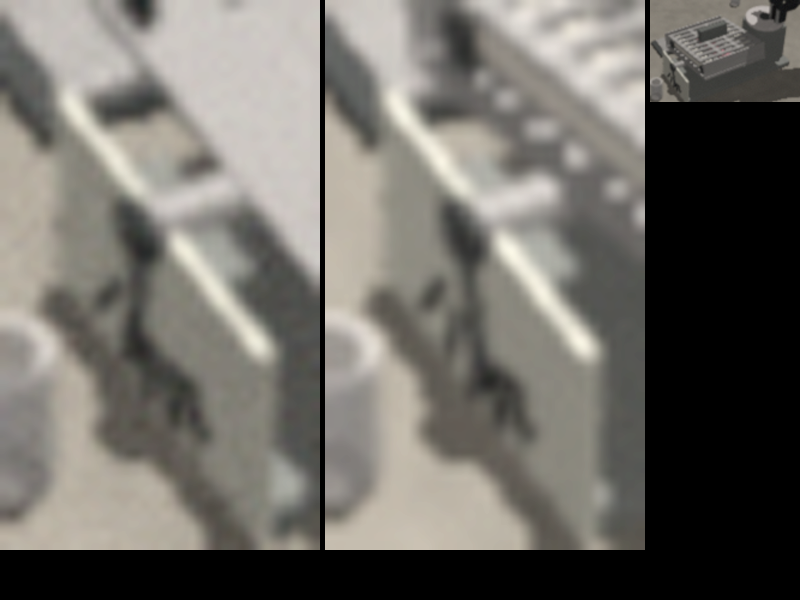

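The pointer's tip moves from about (137,348) to (158,380), with the first image's hidden tick now revealed. I'll rectify the scale plane and read angles numerically; no views remain.

```bash
cat > ptr.py <<'E'
from h import *
from scipy.optimize import least_squares
import sys
cs=cal("scene"); tm=np.array([.6392,.0225,.0635]); yaw=np.radians(-6.75)
X=np.array([np.cos(yaw),np.sin(yaw),0]);Y=np.array([-np.sin(yaw),np.cos(yaw),0]);Z=np.array([0,0,1.])
hub=np.array([280+138.5/10-.5,228+215.5/10-.5])
d=least_squares(lambda q:proj(None,tm-[0,0,.006]+q[0]*X,cs)[0]-hub,[.09]);print("d",d.x,"res",d.fun)
# corners of plate for check
q=d.x[0]
o=tm-[0,0,.006]+q*X
def prof(im,r,a):
    a=np.radians(a); P=o+r*(np.sin(a)[:,None]*Y-np.cos(a)[:,None]*Z); uv=proj(None,P,cs).astype(np.float32)
    return cv2.remap(im,uv[:,0],uv[:,1],cv2.INTER_CUBIC)
A=np.arange(-60,61,5.)
K=[cv2.cvtColor(cv2.imread(f"pics/{n}.png"),cv2.COLOR_BGR2GRAY) for n in sys.argv[1:]]
print("ang",A.astype(int).tolist())
for r in np.arange(.014,.060,.004):
    for k in K: print(round(r*1e3),prof(k,r,A).ravel().astype(int).tolist())
E
python3 ptr.py scene0 s9
```

```text
d [0.09479078] res [0.74217357 2.0919674 ]
ang [-60, -55, -50, -45, -40, -35, -30, -25, -20, -15, -10, -5, 0, 5, 10, 15, 20, 25, 30, 35, 40, 45, 50, 55, 60]
14 [53, 47, 45, 45, 48, 49, 50, 48, 48, 49, 52, 57, 62, 67, 72, 77, 82, 86, 87, 89, 90, 91, 93, 93, 93]
14 [54, 52, 50, 49, 52, 53, 57, 58, 58, 57, 55, 56, 58, 64, 70, 76, 82, 86, 88, 91, 93, 95, 97, 98, 98]
18 [66, 63, 62, 64, 67, 66, 62, 59, 52, 50, 52, 55, 62, 69, 77, 86, 91, 92, 91, 91, 91, 91, 91, 91, 91]
18 [70, 67, 68, 68, 69, 71, 74, 77, 72, 68, 62, 59, 59, 63, 67, 72, 76, 79, 85, 90, 93, 95, 96, 97, 97]
22 [80, 80, 79, 80, 81, 80, 73, 66, 55, 52, 53, 58, 68, 80, 86, 90, 90, 89, 91, 93, 94, 94, 94, 93, 92]
22 [88, 85, 83, 84, 85, 89, 89, 85, 81, 76, 69, 63, 61, 60, 61, 69, 78, 86, 92, 94, 94, 96, 96, 97, 97]
26 [91, 89, 89, 90, 89, 86, 81, 68, 59, 55, 54, 60, 73, 83, 87, 90, 91, 93, 92, 91, 91, 91, 91, 92, 92]
26 [99, 95, 94, 96, 96, 96, 91, 86, 86, 82, 72, 61, 54, 56, 65, 74, 83, 90, 94, 96, 98, 97, 96, 96, 96]
30 [96, 94, 93, 92, 93, 87, 70, 64, 65, 56, 45, 58, 71, 73, 77, 80, 84, 87, 88, 89, 89, 90, 91, 92, 93]
30 [101
[... 889 characters left out ...]
78, 81, 56, 40, 51, 54, 42, 51, 52, 55, 70, 86, 94, 98, 95]
50 [96, 93, 94, 96, 91, 80, 62, 92, 78, 52, 57, 61, 51, 60, 62, 47, 51, 63, 58, 54, 62, 80, 90, 94, 93]
50 [102, 102, 101, 100, 101, 88, 64, 97, 82, 62, 84, 74, 50, 61, 68, 51, 54, 67, 62, 59, 68, 83, 93, 96, 97]
54 [104, 92, 95, 95, 94, 81, 73, 87, 78, 58, 68, 61, 57, 69, 63, 59, 75, 75, 72, 81, 88, 92, 93, 90, 90]
54 [106, 105, 103, 100, 101, 90, 78, 93, 79, 68, 80, 64, 59, 71, 65, 62, 79, 80, 80, 88, 94, 97, 97, 97, 96]
58 [111, 93, 97, 96, 96, 83, 77, 74, 71, 63, 66, 61, 64, 68, 63, 67, 73, 70, 81, 89, 91, 92, 93, 90, 91]
58 [112, 111, 105, 101, 100, 89, 83, 82, 74, 69, 71, 64, 67, 68, 67, 72, 76, 77, 86, 94, 98, 98, 97, 96, 96]
```

```bash
cat > ptr2.py <<'E'
from h import *
np.set_printoptions(precision=2,suppress=True)
cs=cal("scene"); tm=np.array([.6392,.0225,.0635]); yaw=np.radians(-6.75)
X=np.array([np.cos(yaw),np.sin(yaw),0]);Y=np.array([-np.sin(yaw),np.cos(yaw),0]);Z=np.array([0,0,1.])
import sys
for dd in (.095,.099):
    o=tm-[0,0,.006]+dd*X
    gy,gz=np.meshgrid(np.arange(-.04,.0401,.0005),np.arange(.01,-.0651,-.0005))
    uv=proj(None,o+gy[...,None]*Y+gz[...,None]*Z,cs).reshape(gy.shape+(2,)).astype(np.float32)
    R=[cv2.remap(cv2.imread(f"pics/{n}.png",0).astype(np.float32),uv[...,0],uv[...,1],cv2.INTER_CUBIC) for n in sys.argv[1:3]]
    D=R[1]-R[0]-4
    for s,nm in((1,"before"),(-1,"after")):
        rows=[]
        for z in np.arange(-.018,-.041,-.002):
            i=int(round((.01-z)/.0005)); w=(D[i-1:i+2].mean(0)*s).clip(0); w[w<.4*w.max()]=0; w[abs(gy[0])>.025]=0
            if w.max()>8: rows.append((z,(w*gy[0]).sum()/w.sum(),w.max()))
        rows=np.array(rows); k=np.polyfit(rows[:,0],rows[:,1],1,w=rows[:,2]); print(dd,nm,"angle",np.degrees(np.arctan(-k[0])),"y at axis",k[1]*1e3); print((rows[:,:2]*1e3).round(1).tolist())
E
python3 ptr2.py scene0 s9
```

```text
0.095 before angle 11.902426499631114 y at axis -12.280515651210516
[[-18.0, -7.0], [-20.0, -7.0], [-22.0, -7.2], [-24.0, -7.7], [-26.0, -8.2], [-28.0, -8.8], [-30.0, -8.9], [-32.0, -7.0], [-34.0, -4.6], [-36.0, -3.4], [-38.0, -3.4], [-40.0, -4.1]]
0.095 after angle 13.75190655450584 y at axis -1.2277777923608153
[[-18.0, 5.4], [-20.0, 4.8], [-22.0, 4.4], [-24.0, 4.4], [-26.0, 3.8], [-28.0, 3.3], [-30.0, 2.9], [-32.0, 4.0], [-34.0, 8.3], [-36.0, 11.1], [-38.0, 10.2], [-40.0, 9.5]]
0.099 before angle 3.4470067756801384 y at axis 0.8733647069496789
[[-18.0, -0.2], [-20.0, -0.8], [-22.0, -0.9], [-24.0, 1.1], [-26.0, 3.8], [-28.0, 4.6], [-30.0, 4.5], [-32.0, 4.0], [-34.0, 3.3], [-36.0, 2.6], [-38.0, 1.6], [-40.0, 0.4]]
0.099 after angle 12.893905091206944 y at axis 7.832196141320465
[[-18.0, 11.8], [-20.0, 11.1], [-22.0, 10.7], [-24.0, 12.0], [-26.0, 17.4], [-28.0, 18.8], [-30.0, 17.9], [-32.0, 17.0], [-34.0, 15.7], [-36.0, 14.2], [-38.0, 12.6], [-40.0, 9.8]]
```

Pointer reading is too blurred by shadow and parallax to trust. The corner fit says the tray started about −2° from level, so I turn a further 140° and then gauge the tilt by lightly touching the two wall tops.

Emit:
servo_tool:
  moves:
    - {"offset": [0.0104, 0.0004, 0], "twist": 0}
    - {"offset": [0.0099, -0.0032, 0], "twist": 0}
    - {"offset": [0.0082, -0.0064, 0], "twist": 0}
    - {"offset": [0.0055, -0.0088, 0], "twist": 0}
    - {"offset": [0.0022, -0.0102, 0], "twist": 0}
    - {"offset": [-0.0014, -0.0103, 0], "twist": 0}
    - {"offset": [-0.0049, -0.0092, 0], "twist": 0}
    - {"offset": [0, 0, 0], "twist": 0}
    - {"offset": [0, 0, 0], "twist": 0}

```text
time: 24.1
tcp_pos: [0.5381, 0.0172, 0.1156]
tool_rot: [[-0.119, -0.993, 0.002], [-0.993, 0.119, -0.001], [0.001, -0.002, -1.0]]
contact_force: [1.9, -2.3, 8.3]
opening: 0.0121
```

Emit:
servo_tool:
  moves:
    - {"offset": [0, 0, 0], "twist": 0}
    - {"offset": [0, 0, 0], "twist": 0}
    - {"offset": [0, 0, 0], "twist": 0}
  claw: 150

```text
time: 24.4
tcp_pos: [0.5365, 0.0196, 0.114]
tool_rot: [[-0.117, -0.993, -0.002], [-0.993, 0.117, 0.0], [0.0, 0.002, -1.0]]
contact_force: [0.7, 0.2, 0.0]
opening: 0.0351
```

Emit:
servo_tool:
  moves:
    - {"offset": [0, 0, 0.02], "twist": 0}
    - {"offset": [0, 0, 0.05], "twist": 0}
    - {"offset": [0, 0, 0.04], "twist": 0}
    - {"offset": [0, 0, 0], "twist": 0}

```text
time: 24.8
tcp_pos: [0.5403, 0.0192, 0.2289]
tool_rot: [[-0.117, -0.993, 0.007], [-0.993, 0.117, 0.001], [-0.002, -0.007, -1.0]]
contact_force: [0.2, 0.1, -0.7]
opening: 0.0355
```

Run:
```python
from h import *
tm=np.array([.6392,.0228,.0575]); y=np.radians(-6.75)
for s in(1,-1):
  th=np.radians(15); q=np.array([0,s*83*np.cos(th)-36*np.sin(th),36*np.cos(th)+s*83*np.sin(th)])/1e3
  q2=q+[0,s*.007,0]; print(s,tm+cv2.Rodrigues(np.array([0,0,y]))[0]@q2)
o=arm.get_obs(); print(o["time"],o["tcp_pos"],np.degrees(np.arctan2(o["tool_rot"][1][0],o["tool_rot"][0][0])))
```

```text
1 [0.6483508  0.10011471 0.11375531]
-1 [ 0.6278589  -0.07302051  0.07079135]
24.8 [0.54028331 0.0192163  0.22892732] -96.71987401339624
```

Emit:
servo_tool:
  moves:
    - {"offset": [0.011, 0.008, 0], "twist": 8.5}
    - {"offset": [0.011, 0.008, 0], "twist": 8.5}
    - {"offset": [0.011, 0.008, 0], "twist": 8.5}
    - {"offset": [0.011, 0.008, 0], "twist": 8.5}
    - {"offset": [0.011, 0.008, 0], "twist": 8.5}
    - {"offset": [0.011, 0.008, 0], "twist": 8.5}
    - {"offset": [0.011, 0.008, 0], "twist": 8.5}
    - {"offset": [0.011, 0.008, 0], "twist": 8.5}
    - {"offset": [0.011, 0.008, 0], "twist": 8.5}
    - {"offset": [0.011, 0.008, 0], "twist": 8.5}
  claw: 255
  grip_force: 20

```text
time: 25.8
tcp_pos: [0.6471, 0.1, 0.2233]
tool_rot: [[0.98, -0.197, -0.002], [-0.197, -0.98, -0.0], [-0.002, 0.001, -1.0]]
contact_force: [0.9, -0.5, 0.5]
opening: -0.0003
```

Emit:
servo_tool:
  moves:
    - {"offset": [0, 0, -0.04], "twist": 5}
    - {"offset": [0, 0, -0.04], "twist": 0}
    - {"offset": [0, 0, -0.018], "twist": 0}
    - {"offset": [0, 0, 0], "twist": 0}
    - {"offset": [0, 0, 0], "twist": 0}

```text
time: 26.3
tcp_pos: [0.6474, 0.0995, 0.1264]
tool_rot: [[0.993, -0.117, -0.001], [-0.117, -0.993, -0.0], [-0.001, 0.0, -1.0]]
contact_force: [-0.6, -0.1, -0.0]
opening: 0.0
```

Emit:
servo_tool:
  moves:
    - {"offset": [0, 0, -0.004], "twist": 0}
    - {"offset": [0, 0, -0.003], "twist": 0}
    - {"offset": [0, 0, 0], "twist": 0}

```text
time: 26.6
tcp_pos: [0.6477, 0.0997, 0.1198]
tool_rot: [[0.993, -0.117, 0.001], [-0.117, -0.993, 0.0], [0.0, -0.0, -1.0]]
contact_force: [0.2, 0.2, 0.4]
opening: -0.0003
```

Emit:
servo_tool:
  moves:
    - {"offset": [0, 0, -0.0015], "twist": 0}
    - {"offset": [0, 0, 0], "twist": 0}

```text
time: 26.8
tcp_pos: [0.6476, 0.0996, 0.118]
tool_rot: [[0.993, -0.117, 0.0], [-0.117, -0.993, 0.0], [0.0, -0.0, -1.0]]
contact_force: [0.3, -0.5, 0.3]
opening: 0.0002
```

Emit:
servo_tool:
  moves:
    - {"offset": [0, 0, -0.0015], "twist": 0}
    - {"offset": [0, 0, 0], "twist": 0}

```text
time: 27.0
tcp_pos: [0.6479, 0.0996, 0.1173]
tool_rot: [[0.993, -0.117, 0.001], [-0.117, -0.993, 0.0], [0.0, -0.0, -1.0]]
contact_force: [-1.0, -0.3, 4.9]
opening: 0.0
```

Emit:
servo_tool:
  moves:
    - {"offset": [0, 0, -0.0015], "twist": 0}
    - {"offset": [0, 0, 0], "twist": 0}

```text
time: 27.2
tcp_pos: [0.648, 0.0997, 0.117]
tool_rot: [[0.993, -0.117, 0.001], [-0.117, -0.993, 0.001], [0.001, -0.001, -1.0]]
contact_force: [-5.9, -0.6, 14.3]
opening: -0.0005
```

Emit:
servo_tool:
  moves:
    - {"offset": [0, 0, 0.05], "twist": 0}
    - {"offset": [-0.005, -0.0433, 0], "twist": 0}
    - {"offset": [-0.005, -0.0433, 0], "twist": 0}
    - {"offset": [-0.005, -0.0433, 0], "twist": 0}
    - {"offset": [-0.005, -0.0433, 0], "twist": 0}
    - {"offset": [0, 0, -0.04], "twist": 0}
    - {"offset": [0, 0, -0.03], "twist": 0}
    - {"offset": [0, 0, -0.01], "twist": 0}
    - {"offset": [0, 0, 0], "twist": 0}
    - {"offset": [0, 0, 0], "twist": 0}

```text
time: 28.2
tcp_pos: [0.6286, -0.0736, 0.0862]
tool_rot: [[0.993, -0.116, 0.002], [-0.116, -0.993, -0.0], [0.002, 0.0, -1.0]]
contact_force: [0.2, 0.5, -0.2]
opening: 0.0001
```

Emit:
servo_tool:
  moves:
    - {"offset": [0, 0, -0.004], "twist": 0}
    - {"offset": [0, 0, -0.003], "twist": 0}
    - {"offset": [0, 0, 0], "twist": 0}

```text
time: 28.5
tcp_pos: [0.6277, -0.0734, 0.0781]
tool_rot: [[0.993, -0.117, 0.0], [-0.117, -0.993, 0.0], [0.0, -0.0, -1.0]]
contact_force: [0.6, -0.4, -0.7]
opening: -0.0002
```

Emit:
servo_tool:
  moves:
    - {"offset": [0, 0, -0.0015], "twist": 0}
    - {"offset": [0, 0, 0], "twist": 0}

```text
time: 28.7
tcp_pos: [0.6275, -0.0736, 0.0764]
tool_rot: [[0.993, -0.117, -0.0], [-0.117, -0.993, -0.0], [-0.0, 0.0, -1.0]]
contact_force: [0.5, -0.3, 0.2]
opening: 0.0
```

Emit:
servo_tool:
  moves:
    - {"offset": [0, 0, -0.0015], "twist": 0}
    - {"offset": [0, 0, 0], "twist": 0}

```text
time: 28.9
tcp_pos: [0.6275, -0.0736, 0.0748]
tool_rot: [[0.993, -0.117, -0.0], [-0.117, -0.993, -0.0], [-0.0, 0.0, -1.0]]
contact_force: [-0.0, 1.0, 0.4]
opening: 0.0002
```

Emit:
servo_tool:
  moves:
    - {"offset": [0, 0, -0.0015], "twist": 0}
    - {"offset": [0, 0, 0], "twist": 0}

```text
time: 29.1
tcp_pos: [0.6274, -0.0736, 0.0732]
tool_rot: [[0.993, -0.117, -0.0], [-0.117, -0.993, 0.0], [-0.0, 0.0, -1.0]]
contact_force: [0.1, -0.7, 0.1]
opening: 0.0002
```

Emit:
servo_tool:
  moves:
    - {"offset": [0, 0, -0.0015], "twist": 0}
    - {"offset": [0, 0, 0], "twist": 0}

```text
time: 29.3
tcp_pos: [0.6277, -0.0736, 0.0724]
tool_rot: [[0.993, -0.117, 0.0], [-0.117, -0.993, 0.0], [0.0, -0.0, -1.0]]
contact_force: [-1.1, 0.2, 4.2]
opening: -0.0003
```

Emit:
servo_tool:
  moves:
    - {"offset": [0, 0, 0.008], "twist": 0}
    - {"offset": [0, 0.004, 0], "twist": 0}
    - {"offset": [0, 0, -0.006], "twist": 0}
    - {"offset": [0, 0, 0], "twist": 0}
    - {"offset": [0, 0, 0], "twist": 0}

```text
time: 29.8
tcp_pos: [0.6272, -0.0695, 0.0734]
tool_rot: [[0.993, -0.117, -0.001], [-0.117, -0.993, -0.0], [-0.001, 0.0, -1.0]]
contact_force: [-0.3, 1.1, -0.0]
opening: 0.0001
```

Emit:
servo_tool:
  moves:
    - {"offset": [0, 0, -0.001], "twist": 0}
    - {"offset": [0, 0, 0], "twist": 0}

```text
time: 30.0
tcp_pos: [0.6275, -0.0697, 0.073]
tool_rot: [[0.993, -0.117, -0.0], [-0.117, -0.993, 0.0], [-0.0, -0.0, -1.0]]
contact_force: [-0.9, 0.1, 2.2]
opening: -0.0001
```

Emit:
servo_tool:
  moves:
    - {"offset": [0, 0, -0.001], "twist": 0}
    - {"offset": [0, 0, 0], "twist": 0}

```text
time: 30.2
tcp_pos: [0.6275, -0.0697, 0.0727]
tool_rot: [[0.993, -0.117, -0.0], [-0.117, -0.993, 0.0], [-0.0, -0.0, -1.0]]
contact_force: [-3.7, 0.8, 8.6]
opening: 0.0002
```

Touch readings: +y wall top 0.1173, −y wall top 0.0729 → tilt about 15.5°. The excess matches the crank having started about 108° before zero, so I turn the crank back about 30°.

Emit:
servo_tool:
  moves:
    - {"offset": [0, 0, 0.05], "twist": 0}
    - {"offset": [0, 0, 0.05], "twist": 0}
    - {"offset": [0, 0, 0.05], "twist": -8.5}
    - {"offset": [-0.011, 0.011, 0], "twist": -8.5}
    - {"offset": [-0.011, 0.011, 0], "twist": -8.5}
    - {"offset": [-0.011, 0.011, 0], "twist": -8.5}
    - {"offset": [-0.011, 0.011, 0], "twist": -8.5}
    - {"offset": [-0.011, 0.011, 0], "twist": -8.5}
    - {"offset": [-0.011, 0.011, 0], "twist": -8.5}
    - {"offset": [-0.011, 0.011, 0], "twist": -8.5}
  claw: 150

```text
time: 31.2
tcp_pos: [0.55, 0.0077, 0.2218]
tool_rot: [[0.258, -0.966, 0.0], [-0.966, -0.258, 0.0], [-0.0, -0.0, -1.0]]
contact_force: [0.5, 0.5, 0.6]
opening: 0.0352
```

Emit:
servo_tool:
  moves:
    - {"offset": [-0.011, 0.011, 0], "twist": -8.5}
    - {"offset": [-0.002, 0.0005, -0.005], "twist": -8.5}
    - {"offset": [0, 0, -0.03], "twist": -5}
    - {"offset": [0, 0, 0], "twist": 0}
    - {"offset": [0, 0, 0], "twist": 0}

```text
time: 31.7
tcp_pos: [0.5373, 0.0186, 0.187]
tool_rot: [[-0.115, -0.993, -0.001], [-0.993, 0.115, -0.001], [0.001, 0.001, -1.0]]
contact_force: [0.4, 0.0, 0.5]
opening: 0.0351
```

Emit:
servo_tool:
  moves:
    - {"offset": [0.001, 0, -0.03], "twist": 0}
    - {"offset": [0, 0, -0.03], "twist": 0}
    - {"offset": [0, 0, -0.012], "twist": 0}
    - {"offset": [0, 0, 0], "twist": 0}

```text
time: 32.1
tcp_pos: [0.5382, 0.0186, 0.1146]
tool_rot: [[-0.116, -0.993, -0.002], [-0.993, 0.116, -0.0], [0.0, 0.002, -1.0]]
contact_force: [-0.4, -0.1, -0.1]
opening: 0.035
```

Emit:
servo_tool:
  moves:
    - {"offset": [0, 0, 0], "twist": 0}
    - {"offset": [0, 0, 0], "twist": 0}
    - {"offset": [0, 0, 0], "twist": 0}
    - {"offset": [0, 0, 0], "twist": 0}
    - {"offset": [0, 0, 0], "twist": 0}
  claw: 255
  grip_force: 80

```text
time: 32.6
tcp_pos: [0.54, 0.0186, 0.1166]
tool_rot: [[-0.117, -0.993, 0.003], [-0.993, 0.117, 0.0], [-0.001, -0.003, -1.0]]
contact_force: [-0.2, 0.2, 7.7]
opening: 0.0121
```

Emit:
servo_tool:
  moves:
    - {"offset": [0.004, 0.007, 0], "twist": 0}
    - {"offset": [0.002, 0.0078, 0], "twist": 0}
    - {"offset": [0, 0, 0], "twist": 0}
    - {"offset": [0, 0, 0], "twist": 0}

```text
time: 33.0
tcp_pos: [0.5469, 0.0348, 0.1166]
tool_rot: [[-0.116, -0.993, 0.004], [-0.993, 0.116, 0.001], [-0.002, -0.004, -1.0]]
contact_force: [2.3, 0.5, 7.6]
opening: 0.0119
```

Emit:
servo_tool:
  moves:
    - {"offset": [0, 0, 0], "twist": 0}
    - {"offset": [0, 0, 0], "twist": 0}
    - {"offset": [0, 0, 0], "twist": 0}
    - {"offset": [0, 0, 0], "twist": 0}
  claw: 150

```text
time: 33.4
tcp_pos: [0.5441, 0.0338, 0.1147]
tool_rot: [[-0.117, -0.993, -0.001], [-0.993, 0.117, 0.0], [0.0, 0.001, -1.0]]
contact_force: [-0.3, -0.7, 0.8]
opening: 0.0355
```

Emit:
servo_tool:
  moves:
    - {"offset": [0, 0, 0.02], "twist": 0}
    - {"offset": [0, 0, 0.05], "twist": 0}
    - {"offset": [0, 0, 0.04], "twist": 0}
    - {"offset": [-0.04, -0.03, 0.02], "twist": 0}
    - {"offset": [-0.04, -0.04, 0], "twist": 0}
    - {"offset": [0, -0.05, 0], "twist": 0}
    - {"offset": [0, -0.05, 0], "twist": 0}
    - {"offset": [0, -0.05, 0], "twist": 0}
    - {"offset": [0, -0.05, 0], "twist": 0}
    - {"offset": [0, 0, 0], "twist": 0}

```text
time: 34.4
tcp_pos: [0.4695, -0.2383, 0.2444]
tool_rot: [[-0.129, -0.992, 0.001], [-0.992, 0.129, -0.005], [0.005, -0.001, -1.0]]
contact_force: [-0.4, 0.8, 0.2]
opening: 0.035
```

```bash
cat > chk.py <<'E'
from h import *
o=arm.get_obs(); print(o["time"],o["tcp_pos"])
t=np.mean([eyes.grab_frame("top").astype(float) for _ in range(3)],0).astype(np.uint8); s=eyes.grab_frame("scene"); cv2.imwrite("pics/t_end.png",t); cv2.imwrite("pics/s_end.png",s)
a,b=cv2.imread("pics/top0.png"),t
# bystanders: template match patches
for n,(u,v,h) in dict(clamp=(247,281,12),forceps=(359,158,30),mortar=(222,162,18),sleeveA=(287,160,7),sleeveB=(345,276,9),rack=(409,218,12)).items():
    T=a[v-h:v+h+1,u-h:u+h+1]; S=b[v-h-8:v+h+9,u-h-8:u+h+9]; r=cv2.matchTemplate(S,T,cv2.TM_CCOEFF_NORMED); _,m,_,l=cv2.minMaxLoc(r); print(n,round(m,2),"shift",l[0]-8,l[1]-8)
# pin location: dark pixels on the disc
g=cv2.cvtColor(b,cv2.COLOR_BGR2GRAY)[235:265,258:300]; ys,xs=np.where(g<55); print("dark",np.c_[xs+258,ys+235].mean(0) if len(xs) else None)
E
python3 chk.py
```

```text
34.4 [ 0.46949708 -0.23825233  0.24436577]
clamp 0.34 shift 5 -8
forceps 0.88 shift 0 0
mortar 1.0 shift 0 0
sleeveA 0.97 shift 0 0
sleeveB 0.99 shift 0 0
rack 0.99 shift 0 -1
dark [295.83018868 261.22641509]
```

Run:
```python
from h import *
cs=cal("scene"); ax=np.array([.6392,.0228,.0575]); Rz=cv2.Rodrigues(np.array([0,0,np.radians(-6.75)]))[0]
g=np.arange(-.09,.0901,.001); X,Y=np.meshgrid(g,g)
def rect(n,til,z=.034):
    R=Rz@cv2.Rodrigues(np.array([np.radians(til),0,0]))[0]
    P=ax+np.stack([X,Y,0*X+z],-1)@R.T; uv=proj(None,P,cs).reshape(X.shape+(2,)).astype(np.float32)
    return cv2.remap(cv2.imread(f"pics/{n}.png",0).astype(np.float32),uv[...,0],uv[...,1],cv2.INTER_CUBIC)
a=rect("s7",-1.5); T=a[25:155,25:155]
for n,ts in(("s9",(12.5,13.5,14.5)),("s_end",(13,14,15,16,17))):
  for ti in ts:
    b=rect(n,ti); r=cv2.matchTemplate(b,T,cv2.TM_CCOEFF_NORMED); _,m,_,l=cv2.minMaxLoc(r); print(n,ti,"match",round(m,3),"shift mm x,y",l[0]-25,l[1]-25)
for n in("scene0","s_end"):
    h=cv2.cvtColor(cv2.imread(f"pics/{n}.png"),cv2.COLOR_BGR2HSV)[230:260,395:440]; m=(((h[...,0]>165)|(h[...,0]<5))&(h[...,1]>70)); ys,xs=np.where(m); print(n,"clamp",len(xs),xs.mean()+395,ys.mean()+230)
```

```text
s9 12.5 match 0.69 shift mm x,y 0 -3
s9 13.5 match 0.692 shift mm x,y 0 -2
s9 14.5 match 0.677 shift mm x,y 0 -1
s_end 13 match 0.571 shift mm x,y 0 -4
s_end 14 match 0.572 shift mm x,y 0 -3
s_end 15 match 0.573 shift mm x,y -2 -18
s_end 16 match 0.566 shift mm x,y -2 -18
s_end 17 match 0.543 shift mm x,y -2 -18
scene0 clamp 124 417.75 245.05645161290323
s_end clamp 145 417.5655172413793 244.8896551724138
```

```bash
python3 -c "
from bench import workorder; print(workorder.close_job())"
```

```text
the job is handed in; nothing more can be done
None
```

The whole job was done in the order asked and handed in at about 35 s, but I could not confirm the final 15° tilt directly.

**What was done:** I drew the stick out by its free end, laid it upright on the counter and let go. I then took it by its middle and laid it in the seat between the cheeks. The grid was set on both sticks, and the crank was turned clockwise 3 turns plus about 140°, because the camera fit showed the tray starting below level. I touched the tops of the tray's two end walls lightly with the shut fingers to gauge the tilt, then turned the crank back about 30° and let go clear of everything.

**Checks:**
- **Tilt:** the wall touches gave about 15.5° (±0.4°) before the back-turn, so it should now be about 15.1°. I did not measure it again afterwards.
- **Starting tilt:** the camera fit put it at about −2.1°. The touches imply about −1.5°, and I went with the touches.
- **Pointer on the scale:** I could not read it reliably because of shadow and parallax, so it confirms nothing.
- **Grid:** at 3 turns it had shifted about 2 mm, within the error of the measurement. On the final picture the match was weak and ambiguous: it gave either 3–4 mm, or 18 mm, which the end walls rule out.
- **Other things on the counter:** the mortar, both sleeves and the forceps showed no shift, and the rack at most one pixel. The pink clamp failed its check in the top view, probably because the arm or its shadow covered it. The scene camera shows it where it was.

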